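# Load a drying tray, open the vent and start the chamber

### The arm

A 6-joint arm with a two-finger parallel gripper is mounted at the origin on the work surface. World frame = base frame: x ahead of the robot, y to its left, z up, the work surface at z = 0. Lengths are in m, angles in rad, forces in N, time in s.
With the tool pointing down it reaches from about 0.35 to 0.85 m from the base axis. Payload 8.1 kg.
Tool frame: the origin (TCP) lies on the mounting face of the last link; the fingertips stand 186 mm ahead of it and the grasp point (between the pads) lies 167 mm ahead of it; y points along the fingers, x is the direction in which the jaws open and shut, and the axes are right-handed (so a half turn about y gives the same grasp; the last joint's range is limited). The gripper opens to 93 mm and grips with 3 to 60 N. Pads are 15 mm wide; open, the fingers measure 128 mm over their backs; the gripper's body (75 mm by 188 mm) begins 65 mm behind the grasp point.
Start: joints at [1.032, 0.13, 1.488, -0, 1.523, -0.085], TCP at [0.263, 0.539, 0.405] pointing down, gripper open.
Joint ranges: [-2.96, 2.96], [-0.89, 2.26], [0.02, 2.5], [-1.34, 4.48], [0, 2.73], [-2.66, 2.66]. Speed limits (rad/s): [2.39, 2.39, 2.79, 3.14, 3.14, 3.14].

### API

Orientations are given as a rotation vector (axis times angle).
In Python, from plant import robot, imaging gives the robot as it stands.
- The arm moves only by the shell command python3 -m inch 'ROWS' [OPENING] [FORCE]. ROWS is JSON, a list of rows, each an object of numbers: "x", "y", "z": the shift along the tool's x, y, z in mm; "twist": the turn about the tool's y in rad. In form: [{"x": .., "y": .., "z": .., "twist": ..}, ...]. A call has 1 to 12 rows; each row shifts and turns the commanded pose from where the row before left it, along the tool's axes as they then stand; what a row does not reach is not made up. A row lasts 1/10 s, in which the tool goes at most 50 mm and 8.59 degrees, less where a joint would pass 70% of its speed; a pose out of reach is approached as far as the arm can. A call with a gripper value outside its range is refused whole. OPENING is the gripper command: -1 is shut, 1 is fully open, values between are in proportion, set as the call begins (- or left out, the last holds). The fingers move at their own pace and stop on an object; FORCE is the grip in N (left out, the last holds). Time passes only in rows, so rows that do not move let the fingers close. It gives the time, the measured TCP pose, the force and the opening at its end, in the units of the state.
- robot.read_state(): the state, without advancing time (a new reading comes with each control period).
- imaging.read_camera(name): name is "scene" or "top"; returns a dict with "color" (480x640x3 uint8, red, green, blue), "depth" (480x640 float32, m along the optical axis (not along the pixel's ray), 0 where there is no reading), "fx", "fy", "cx", "cy" (pixels), "rvec" (rotation vector, rad) and "tvec" (3), from world to camera coordinates, as OpenCV has them. Camera axes: x right, y down, z forward; pixel columns grow to the right and rows downward; lengths in m; the calibration is good to about 2 mm. A picture is of the moment at which its call begins.
- robot.close_job(): hands the job in, once; it reports no verdict.
The state is a dict: "t": time; "q": joint angles; "dq": joint speeds; "joint_torque": joint torques, N m; "tool_pos": TCP position; "orientation": TCP orientation; "force": force on the tool from outside, world axes, zero at the start; "wrist_torque": the same for the moment, N m; "opening": finger opening in m.
Only numpy, scipy, OpenCV 4.12 (cv2) and the standard library are available. Lean on these libraries where they do the work, as an engineer would, in place of code of your own. Each camera call takes 0.05 s, during which the arm holds its last target.

### The job

Take the top sample tray off the nested stack (it is locked to the tray below: twist it anticlockwise as you lift), set it on the deck in front of the drying chamber with its tongue pointing away from the chamber, and stand every capped sample jar upright in a pocket of its own. Then slide the loaded tray into the chamber until it is fully home with the jars still standing in their pockets, then turn the vent knob on its roof clockwise as far as it goes, and last press the start button. Leave the other things on the bench where they are.

Things in the scene. Friction and masses are not known exactly. Their poses are not given: they have to be found in the camera images.
- tray: White formed plastic tray, top of the nested stack, 160 g. Floor 104 mm (its x) by 150 mm (y), 4 mm thick; origin at the centre of its underside, z up. Four square pockets (43 mm inside, walls to 12 mm above the underside); in the middle a hollow hub 28 mm tall with a T-grip on it. From the -x edge a tongue 22 mm wide, 4 mm thick, runs to x = -141 mm with an upright tab near its end.
- grip (a point): Middle of the tray's T-grip, 52 mm above the underside: a bar 38 mm long along the tray's x, 10 mm thick along y, 46 to 58 mm above the underside, on a neck 16 mm thick. Nested, the T-grip of the tray below is caught inside this tray's hub: a straight lift stops after 2.5 mm. Turned 55 to 90 degrees anticlockwise (from above) it lifts off; clockwise it meets a stop after 5 degrees.
- tab (a point): on the tray's upright tab, 126 mm to -x of its centre and 20 mm above its underside; the tab is 26 mm long along x, 10 mm thick along y and reaches from 4 to 32 mm above the underside
- pocket0 (a point): centre of the floor of a pocket of the tray, 4 mm above the underside, at x = 27, y = 50 mm
- pocket1 (a point): centre of the floor of a pocket of the tray, 4 mm above the underside, at x = 27, y = -50 mm
- pocket2 (a point): centre of the floor of a pocket of the tray, 4 mm above the underside, at x = -27, y = 50 mm
- pocket3 (a point): centre of the floor of a pocket of the tray, 4 mm above the underside, at x = -27, y = -50 mm
- stack: The rest of the stack: two like trays on a dark steel base (130 x 180 x 12 mm) fixed to the bench; origin at the centre of the base's underside. The top tray starts nested on it with the same axes, its underside 80 mm above the bench; it is clear of the tray below 24 mm higher. The T-grip left on the stack tops out at 104 mm.
- chamber: White drying chamber, fixed, 250 mm wide, 145 mm tall (175 mm at the back). Origin on the bench under the middle of its front opening (160 mm wide, top edge 95 mm above the bench); x points in. A deck, top 20 mm above the bench, runs in from x = -155 mm, with side rails (tops 30 mm above the bench) 160 mm apart from x = -140 mm on. A back stop at x = 111 mm ends the travel.
- load (a point): on the deck outside the opening (chamber x = -95 mm, deck height): a good place for the tray's origin while it is loaded, tray axes along the chamber's
- home (a point): where the tray's origin lies when it is fully home against the back stop (chamber x = 58 mm, deck height); its tongue then sticks out of the opening towards the robot
- start (a joint): travel of the start button, 0 = up, 0.006 m = fully down (about 4 N); it springs back
- start_top (a point): middle of the top face of the start button, a grey round push button (28 mm across) on the roof of the chamber near the front edge, pressed straight down
- vent (a joint): vent knob angle in rad: 0 = shut, grows as the knob is turned clockwise seen from above, stop (fully open) at 1.3; it stays where it is left, light friction (0.03 N m)
- vent_grip (a point): on the axis of the vent knob, at gripping height: a black bar 38 mm long, 14 mm thick, its top 7 mm above this point and its lower end on a disc 23 mm below it. The bar lies along this point's x axis. The knob stands on the roof near the front edge, about 85 mm to the left (chamber +y) of the start button
- jar0: squat capped sample jar, brown glass with white cap, 38 mm across, 38 mm tall, about 70 g, heavy at the foot, standing on the bench; origin at the centre of its underside. Three or four of these are there.
- jar1: squat capped sample jar, brown glass with white cap, 38 mm across, 38 mm tall, about 70 g, heavy at the foot, standing on the bench; origin at the centre of its underside. Three or four of these are there.
- jar2: squat capped sample jar, brown glass with white cap, 38 mm across, 38 mm tall, about 70 g, heavy at the foot, standing on the bench; origin at the centre of its underside. Three or four of these are there.
- jar3: squat capped sample jar, brown glass with white cap, 38 mm across, 38 mm tall, about 70 g, heavy at the foot, standing on the bench; origin at the centre of its underside. Three or four of these are there.
- beaker: bystander, to be left alone: clear glass beaker, 72 mm across, 85 mm tall
- reagent: bystander, to be left alone: brown bottle with black cap, 60 mm across, 130 mm tall
- dish: bystander, to be left alone: shallow glass dish, 90 mm across, 18 mm tall
- boss: bystander, to be left alone: steel ring, 44 mm across, 18 mm tall
- mortar: bystander, to be left alone: white ceramic bowl, 90 mm across, 55 mm tall
Mind the look-alikes: they are no part of the job. What is shaped like the tray but yellow is not meant.

How it is judged:
On the way, in this order (a step that is already met when the one before it is completed fails the run):
1. the top tray is off the stack, lifted clear (distance between tray and stack above 0.125 m), for 0.1 s.
2. the tray stands level on the deck outside the chamber with every jar upright in a pocket (x of tray in the frame of chamber between -0.125 and -0.035 m and y of tray in the frame of chamber between -0.012 and 0.012 m and z of tray in the frame of chamber between 0.015 and 0.025 m and angle between tray's own z axis and vertical below 0.06 rad and (distance between jar0 and pocket0 below 0.01 m or distance between jar0 and pocket1 below 0.01 m or distance between jar0 and pocket2 below 0.01 m or distance between jar0 and pocket3 below 0.01 m) and angle between the z axis of each of jar0, jar1, jar2, jar3 and the z axis of tray, either way round below 0.15 rad and (distance between jar1 and pocket0 below 0.01 m or distance between jar1 and pocket1 below 0.01 m or distance between jar1 and pocket2 below 0.01 m or distance between jar1 and pocket3 below 0.01 m) and (distance between jar2 and pocket0 below 0.01 m or distance between jar2 and pocket1 below 0.01 m or distance between jar2 and pocket2 below 0.01 m or distance between jar2 and pocket3 below 0.01 m) and (distance between jar3 and pocket0 below 0.01 m or distance between jar3 and pocket1 below 0.01 m or distance between jar3 and pocket2 below 0.01 m or distance between jar3 and pocket3 below 0.01 m)), for 0.2 s.
3. the tray is fully home in the chamber with the jars in their pockets (x of tray in the frame of chamber between 0.051 and 0.064 m and y of tray in the frame of chamber between -0.008 and 0.008 m and z of tray in the frame of chamber below 0.024 m and angle between tray's own z axis and vertical below 0.06 rad and angle between the x axis of tray and the x axis of chamber, either way round below 0.12 rad and (distance between jar0 and pocket0 below 0.01 m or distance between jar0 and pocket1 below 0.01 m or distance between jar0 and pocket2 below 0.01 m or distance between jar0 and pocket3 below 0.01 m) and angle between the z axis of each of jar0, jar1, jar2, jar3 and the z axis of tray, either way round below 0.15 rad and (distance between jar1 and pocket0 below 0.01 m or distance between jar1 and pocket1 below 0.01 m or distance between jar1 and pocket2 below 0.01 m or distance between jar1 and pocket3 below 0.01 m) and (distance between jar2 and pocket0 below 0.01 m or distance between jar2 and pocket1 below 0.01 m or distance between jar2 and pocket2 below 0.01 m or distance between jar2 and pocket3 below 0.01 m) and (distance between jar3 and pocket0 below 0.01 m or distance between jar3 and pocket1 below 0.01 m or distance between jar3 and pocket2 below 0.01 m or distance between jar3 and pocket3 below 0.01 m)), for 0.2 s.
4. the vent knob is turned fully open (value of joint vent above 1.2 rad), for 0.1 s.
5. the start button is pressed (value of joint start above 0.004 m), for 0.05 s.
At the end, for the whole second after the job is handed in: The tray lies level on the chamber's deck, against the back stop to within 7 mm, straight (0.12 rad, 8 mm sideways), every jar stands in a pocket (origin within 10 mm of a pocket's centre, upright to 0.15 rad), all at rest, the vent knob open past 1.2 rad, the button released (all of step 3 and linear speed of each of tray, jar0, jar1, jar2, jar3 below 0.02 m/s and value of joint start below 0.002 m and value of joint vent above 1.2 rad); the robot touches nothing.
It fails at once if one of the bystanders is pushed out of its place (over 50 mm) or lifted (distance of any of beaker, reagent, dish, boss, mortar from where it was at the start of the episode above 0.05 m).
Of jar0, jar1, jar2, jar3 only 3 to 4 are there at a start; the rules pass over those that are not, and their reading is None.
At some moment in a run one of jar0, jar1, jar2, jar3 may be knocked a few centimetres aside while the robot is not near it.
It also fails if it takes over 208 s, if anything falls off the work surface, if the arm or the gripper's body presses on something with over 40 N, if the wrist force passes 120 N, or if a joint passes its speed limit or range.

## Working session

There is one attempt and no reset: what is moved stays moved. The work goes in short steps, Python scripts to look and compute and a shell command to move; the robot and the scene stay as the last step left them, time stands still between calls to the robot, and variables do not carry over. Pictures are saved under pics/ and viewed, and the job is handed in when it is done.

```bash
ls; mkdir -p pics
cat > h.py <<'E'
import numpy as np, cv2
from plant import robot, imaging
def cam(n,save=None):
    c=imaging.read_camera(n)
    if save: cv2.imwrite('pics/'+save,cv2.cvtColor(c['color'],cv2.COLOR_RGB2BGR))
    return c
def RT(c): return cv2.Rodrigues(np.array(c['rvec'],float))[0], np.array(c['tvec'],float).ravel()
def plane(c,u,v,z):
    R,t=RT(c); d=R.T@np.array([(u-c['cx'])/c['fx'],(v-c['cy'])/c['fy'],1]); o=-R.T@t
    return o+d*(z-o[2])/d[2]
def proj(c,P):
    R,t=RT(c); p=np.atleast_2d(P)@R.T+t
    return np.c_[p[:,0]/p[:,2]*c['fx']+c['cx'],p[:,1]/p[:,2]*c['fy']+c['cy']]
def cloud(c):
    R,t=RT(c); d=c['depth']; v,u=np.mgrid[:480,:640]
    p=np.stack([(u-c['cx'])/c['fx']*d,(v-c['cy'])/c['fy']*d,d],-1)
    w=(p-t)@R; w[d==0]=np.nan
    return w
def st():
    s=robot.read_state(); R=cv2.Rodrigues(np.array(s['orientation'],float))[0]
    return s,R
E
python3 - <<'E'
from h import *
for n in('scene','top'):
    c=cam(n,n+'0.png'); R,t=RT(c); print(n,c['fx'],c['cx'],c['cy'],-R.T@t,R[2])
s,R=st(); print(s,R)
E
```

```text
pics
scene 531.2198422785602 325.03336909025904 238.85027520204778 [ 1.18878163 -0.03318956  1.11428269] [-0.57078052  0.00796986 -0.82106399]
top 479.9899196120457 323.33411165666297 239.28528976567387 [0.36371674 0.00959059 1.22878226] [ 0.1191955   0.00424093 -0.99286175]
{'t': 0.1, 'q': array([ 1.03159015e+00,  1.31122708e-01,  1.48914293e+00, -1.53835773e-05,
        1.52298878e+00, -8.54090653e-02]), 'dq': array([ 1.86039976e-04, -9.24807940e-04, -2.20187260e-03, -5.37583484e-04,
        2.62602965e-03,  9.76612901e-05]), 'joint_torque': array([ 1.41271805e-03, -5.61349189e+01, -4.93089831e+01,  7.71295466e-02,
        2.92959984e-02, -9.25884888e-05]), 'tool_pos': array([0.26291676, 0.53911307, 0.40378502]), 'orientation': array([-1.39114038, -0.86766871,  0.87008268]), 'force': array([-0.32154879, -0.15631173,  0.39563507]), 'wrist_torque': array([0.00355722, 0.0334771 , 0.01138531]), 'opening': 0.09308053752654892} [[ 4.38380123e-01 -8.40054204e-04 -8.98789275e-01]
 [ 8.98788141e-01 -1.43387534e-03  4.38380910e-01]
 [-1.65701550e-03 -9.99998619e-01  1.26448309e-04]]
```

View pics/scene0.png

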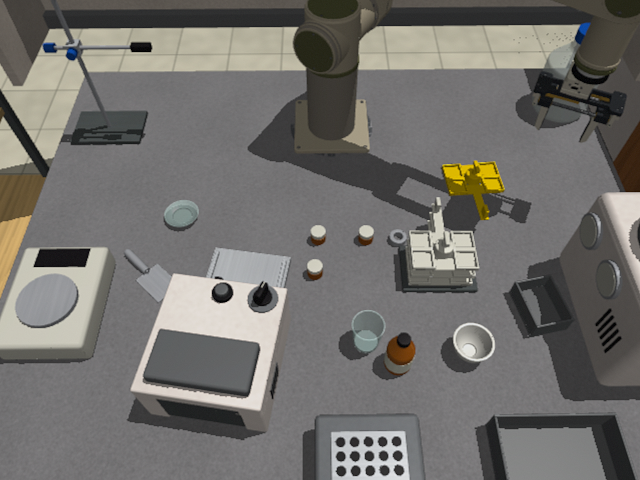

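View pics/top0.png

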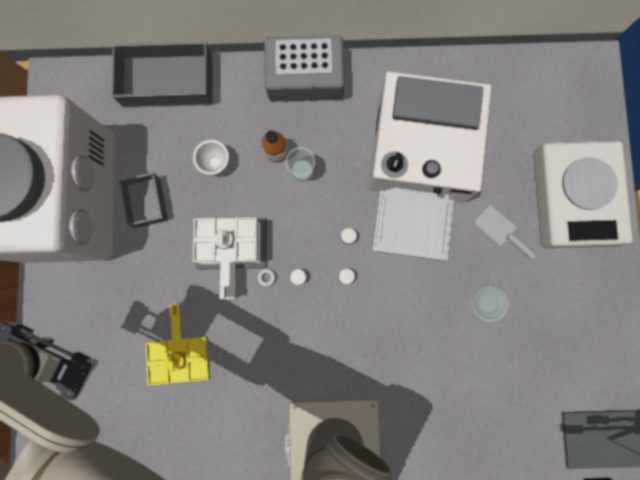

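Run:
```python
from h import *
c=cam('top'); im=cv2.cvtColor(c['color'],cv2.COLOR_RGB2BGR)
a=im[200:310,180:290]; b=im[60:270,360:500]; 
cv2.imwrite('pics/tray1.png',cv2.resize(a,None,fx=5,fy=5,interpolation=cv2.INTER_CUBIC))
cv2.imwrite('pics/ch1.png',cv2.resize(b,None,fx=2.8,fy=2.8,interpolation=cv2.INTER_CUBIC))
s=cam('scene'); im=cv2.cvtColor(s['color'],cv2.COLOR_RGB2BGR)
cv2.imwrite('pics/tray2.png',cv2.resize(im[190:300,300:490],None,fx=4,fy=4,interpolation=cv2.INTER_CUBIC))
cv2.imwrite('pics/ch2.png',cv2.resize(im[240:320,190:300],None,fx=6,fy=6,interpolation=cv2.INTER_CUBIC))
w=cloud(c); 
for n,u,v in[('jarA',349,236),('jarB',299,277),('jarC',347,276),('roof',460,145),('deck',412,222),('grip',228,238),('tongue',227,265),('tab',226,290),('knob',395,160),('btn',432,168),('boss',266,277)]:
    print(n,w[v,u].round(4))
```

```text
jarA [ 0.5129 -0.0496  0.0404]
jarB [0.4141 0.0772 0.042 ]
jarC [ 0.4136 -0.0415  0.0371]
roof [ 0.7061 -0.3094  0.1438]
deck [ 0.5463 -0.2111  0.0245]
grip [0.5073 0.2386 0.1089]
tongue [0.4456 0.2464 0.0836]
tab [0.386  0.2473 0.0913]
knob [ 0.661  -0.1496  0.1913]
btn [ 0.6477 -0.2368  0.1643]
boss [ 4.182e-01  1.639e-01 -1.000e-04]
```

View pics/tray1.png

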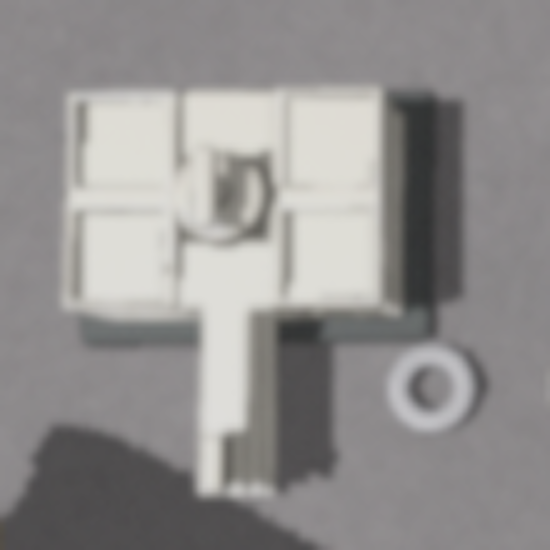

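View pics/ch1.png

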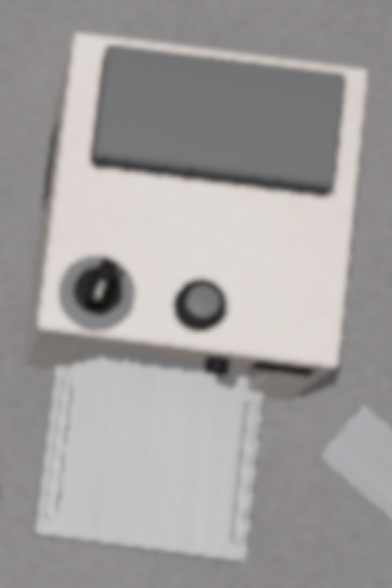

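View pics/tray2.png

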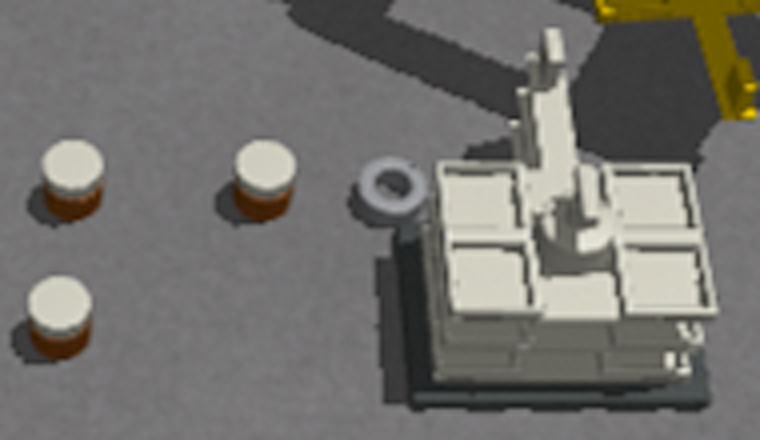

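View pics/ch2.png

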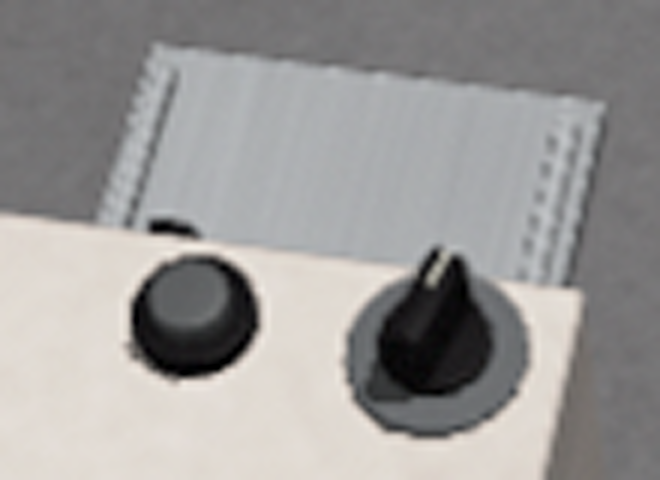

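Run:
```python
from h import *
c=cam('top'); w=cloud(c); s=cam('scene'); ws=cloud(s)
def rect(P,n):
    r=cv2.minAreaRect(P[:,:2].astype(np.float32)*1000); print(n,len(P),[np.round(x,1) for x in r], cv2.boxPoints(r).round().tolist())
for n,W in(('top',w),('scene',ws)):
    P=W.reshape(-1,3); P=P[~np.isnan(P[:,0])]
    box=(P[:,0]>.3)&(P[:,0]<.62)&(P[:,1]>.1)&(P[:,1]<.35)
    rect(P[box&(P[:,2]>.081)&(P[:,2]<.1)&(P[:,0]>.445)],n+' tray')
    rect(P[box&(P[:,2]>.1)&(P[:,2]<.125)&(P[:,0]<.445)],n+' tab')
    g=P[box&(P[:,2]>.12)&(P[:,2]<.145)&(P[:,0]>.44)]; rect(g,n+' grip'); print(g[:,2].max())
    # roof
    b=(P[:,0]>.55)&(P[:,0]<.95)&(P[:,1]<-.05)&(P[:,1]>-.45)
    rect(P[b&(P[:,2]>.141)&(P[:,2]<.149)],n+' roof')
    b=(P[:,0]>.4)&(P[:,0]<.7)&(P[:,1]<-.08)&(P[:,1]>-.35)
    rect(P[b&(P[:,2]>.017)&(P[:,2]<.035)],n+' deck')
    k=P[(P[:,0]>.55)&(P[:,0]<.75)&(P[:,1]<-.1)&(P[:,1]>-.2)&(P[:,2]>.17)&(P[:,2]<.22)]; rect(k,n+' knob'); print(np.percentile(k[:,2],[5,50,95]))
    k=P[(P[:,0]>.58)&(P[:,0]<.75)&(P[:,1]<-.2)&(P[:,1]>-.28)&(P[:,2]>.153)&(P[:,2]<.18)]; rect(k,n+' btn'); print(np.percentile(k[:,2],[5,50,95]))
```

```text
top tray 2405 [array([502.2, 250.3]), array([150.9, 113.4]), np.float64(88.3)] [[443.0, 177.0], [557.0, 173.0], [561.0, 324.0], [448.0, 327.0]]
top tab 58 [array([381.2, 252.3]), array([ 9.9, 23.1]), np.float64(89.7)] [[370.0, 247.0], [393.0, 247.0], [393.0, 257.0], [370.0, 257.0]]
top grip 92 [array([506.8, 250.2]), array([38.2, 15.9]), np.float64(10.0)] [[487.0, 255.0], [489.0, 239.0], [527.0, 246.0], [524.0, 261.0]]
0.14275130860992058
top roof 6322 [array([ 743.4, -247.9]), array([250. , 260.7]), np.float64(80.8)] [[595.0, -350.0], [852.0, -392.0], [892.0, -145.0], [635.0, -104.0]]
top deck 4534 [array([ 556.1, -198. ]), array([255.2, 205.5]), np.float64(69.9)] [[416.0, -282.0], [609.0, -353.0], [696.0, -113.0], [503.0, -43.0]]
top knob 116 [array([ 662.2, -153.4]), array([13.9, 36.8]), np.float64(67.2)] [[643.0, -153.0], [677.0, -167.0], [682.0, -154.0], [648.0, -140.0]]
[0.17744096 0.18851438 0.19153669]
top btn 293 [array([ 690.2, -253.1]), array([ 42.4, 130.5]), np.float64(68.9)] [[622.0, -249.0], [743.0, -296.0], [759.0, -257.0], [637.0, -210.0]]
[0.15395222 0.15950513 0.169
[... 427 characters left out ...]
 256.0]]
0.14188887800335523
scene roof 8131 [array([ 744.2, -248. ]), array([249.8, 260.4]), np.float64(80.6)] [[595.0, -350.0], [852.0, -393.0], [893.0, -146.0], [636.0, -103.0]]
scene deck 1880 [array([ 572. , -204.2]), array([220.4, 217.7]), np.float64(80.5)] [[447.0, -295.0], [661.0, -331.0], [698.0, -113.0], [483.0, -78.0]]
scene knob 172 [array([ 663.9, -153.8]), array([15.8, 38.8]), np.float64(67.3)] [[643.0, -154.0], [679.0, -169.0], [685.0, -154.0], [649.0, -139.0]]
[0.17223207 0.18649497 0.18981875]
scene btn 302 [array([ 688.2, -257.1]), array([ 42.4, 126.8]), np.float64(62.7)] [[622.0, -247.0], [735.0, -305.0], [754.0, -267.0], [642.0, -209.0]]
[0.15388578 0.15852395 0.16792484]
```

```bash
cat >> h.py <<'E'
A=np.deg2rad(-9.3); P0=np.array([.6153,-.2267])
XC=np.array([np.cos(A),np.sin(A)]); YC=np.array([-np.sin(A),np.cos(A)])
def toC(P): return np.c_[(P[:,:2]-P0)@XC,(P[:,:2]-P0)@YC,P[:,2]]
E
python3 - <<'E'
from h import *
for n in('top','scene'):
    P=cloud(cam(n)).reshape(-1,3); P=P[~np.isnan(P[:,0])]; C=toC(P)
    m=(C[:,0]>-.2)&(C[:,0]<-.01)&(abs(C[:,1])<.2)&(C[:,2]>.014)&(C[:,2]<.04); D=C[m]
    print(n,len(D),D.min(0),D.max(0))
    # per-slice y edges
    for a in np.arange(-.16,-.02,.03):
        q=D[(D[:,0]>a)&(D[:,0]<a+.03)]
        h=q[q[:,2]>.026]
        print(round(a,2),q[:,1].min().round(4),q[:,1].max().round(4),'rails',np.percentile(h[:,1],[0,100]).round(4) if len(h) else '', np.median(q[:,2]).round(4), [np.ptp(h[(h[:,1]>0)==k][:,1]).round(4) for k in (0,1) if len(h[(h[:,1]>0)==k])])
    for a in np.arange(-.1,.1,.04):
        q=D[(D[:,1]>a)&(D[:,1]<a+.04)]
        print('front',round(a,2),q[:,0].min().round(4))
E
```

```text
top 4350 [-0.15484592 -0.09567557  0.01402582] [-0.01000874  0.17832404  0.03994357]
-0.16 -0.0956 0.1779 rails [-0.0896  0.1779] 0.0203 [np.float64(0.0864), np.float64(0.1715)]
-0.13 -0.0951 0.1783 rails [-0.0877  0.1783] 0.0207 [np.float64(0.0867), np.float64(0.166)]
-0.1 -0.0948 0.0947 rails [-0.0881  0.088 ] 0.0203 [np.float64(0.0315), np.float64(0.0456)]
-0.07 -0.0952 0.0949 rails [-0.0882  0.0878] 0.0204 [np.float64(0.0084), np.float64(0.0078)]
-0.04 -0.0957 0.095 rails [-0.0881  0.0879] 0.0205 [np.float64(0.0537), np.float64(0.0508)]
front -0.1 -0.1548
front -0.06 -0.1545
front -0.02 -0.1547
front 0.02 -0.1547
front 0.06 -0.1546
scene 2533 [-0.15700922 -0.09569825  0.01401275] [-0.061008    0.17816797  0.03985312]
-0.16 -0.095 0.1769 rails [-0.0871  0.1769] 0.0189 [np.float64(0.0074), np.float64(0.1725)]
-0.13 -0.0953 0.1782 rails [-0.0874  0.1779] 0.0195 [np.float64(0.0085), np.float64(0.0975)]
-0.1 -0.0957 0.0952 rails [-0.0871  0.0886] 0.019 [np.float64(0.0082), np.float64(0.0084)]
-0.07 -0.0879 0.0935 rails [-0.0875  0.0877] 0.0205 [np.float64(0.0071), np.float64(0.0079)]Traceback (most recent call last):
  File "<stdin>", line 10, in <module>
    return umr_minimum(a, axis, None, out, keepdims, initial, where)
ValueError: zero-size array to reduction operation minimum which has no identity
```

```bash
cat >> h.py <<'E'
def go(x,y,z,yawdeg):
    s,R=st(); p=np.array(s['tool_pos'])+R[:,1]*.167
    d=R.T@(np.array([x,y,z])-p)*1000; yaw=np.degrees(np.arctan2(R[1,0],R[0,0]))
    e=(yawdeg-yaw+90)%180-90
    print('t',round(s['t'],1),'grasp',p.round(4),'yaw',round(yaw,2),'tilt',R[:,1].round(4),'open',round(s['opening'],4),'F',np.round(s['force'],1))
    print('  shift x,y,z mm',d.round(1),'twist',round(-np.radians(e),3),'q6',round(s['q'][5],2))
E
python3 -c "
from h import *
go(.508,.2505,.2,88.8)"
```

```text
t 0.4 grasp [0.263  0.5392 0.2376] yaw 64.0 tilt [-2.e-04 -2.e-04 -1.e+00] open 0.093 F [-0.3  0.9  0.5]
  shift x,y,z mm [-152.1   37.6 -346.8] twist -0.433 q6 -0.09
```

Lookalikes for the tray in the top view: the white nested tray at (228,240), chosen, and the yellow one at (178,355), rejected. For the jars: white-capped ones at (349,236), (299,277) and (347,276), chosen; the boss ring at (266,277) and the brown bottle at (274,144) are rejected. The close crops show white trays with a tongue towards the robot, and three brown jars with white caps.

```bash
python3 -m inch '[{"x":-15,"y":3,"z":-34},{"x":-15,"y":3,"z":-35},{"x":-15,"y":3,"z":-35},{"x":-15,"y":3,"z":-35},{"x":-15,"y":3,"z":-35},{"x":-15,"y":3,"z":-35},{"x":-15,"y":3,"z":-35},{"x":-15,"y":3,"z":-35},{"x":-16,"y":3,"z":-34},{"x":-16,"y":3,"z":-34},{},{}]' -0.2
python3 -m inch '[{"twist":-0.11},{"twist":-0.11},{"twist":-0.11},{"twist":-0.103},{},{}]'
python3 -c "
from h import *
go(.508,.2505,.2,88.8)"
```

```text
t 0.4 grasp [0.263  0.5392 0.2376] yaw 64.0 tilt [-2.e-04 -2.e-04 -1.e+00] open 0.093 F [-0.3  0.9  0.5]
  shift x,y,z mm [-152.1   37.6 -346.8] twist -0.433 q6 -0.09$[0]: bad value
$[0]: bad value
```

```bash
python3 -m inch '[{"x":-15,"y":3,"z":-34,"twist":0},{"x":-15,"y":3,"z":-35,"twist":0},{"x":-15,"y":3,"z":-35,"twist":0},{"x":-15,"y":3,"z":-35,"twist":0},{"x":-15,"y":3,"z":-35,"twist":0},{"x":-15,"y":3,"z":-35,"twist":0},{"x":-15,"y":3,"z":-35,"twist":0},{"x":-15,"y":3,"z":-35,"twist":0},{"x":-16,"y":3,"z":-34,"twist":0},{"x":-16,"y":3,"z":-34,"twist":0}]' -0.2
python3 -m inch '[{"x":0,"y":0,"z":0,"twist":-0.11},{"x":0,"y":0,"z":0,"twist":-0.11},{"x":0,"y":0,"z":0,"twist":-0.11},{"x":0,"y":0,"z":0,"twist":-0.103},{"x":0,"y":0,"z":0,"twist":0},{"x":0,"y":0,"z":0,"twist":0}]'
python3 -c "
from h import *
go(.508,.2505,.2,88.8)"
```

```text
t: 1.4
tool_pos: [0.5091, 0.2492, 0.3748]
orientation: [-1.39, -0.869, 0.868]
force: [0.3, -0.5, -0.2]
opening: 0.0372
t: 2.0
tool_pos: [0.5082, 0.2505, 0.3748]
orientation: [-1.22, -1.192, 1.192]
force: [-0.4, 1.2, 0.4]
opening: 0.0375
t 2.0 grasp [0.5082 0.2505 0.2078] yaw 88.63 tilt [ 0.  0. -1.] open 0.0375 F [-0.4  1.2  0.4]
  shift x,y,z mm [-0.1  7.8  0.2] twist -0.003 q6 -1.18
```

```bash
python3 -m inch '[{"x":0,"y":25,"z":0,"twist":0},{"x":0,"y":25,"z":0,"twist":0},{"x":0,"y":15,"z":0,"twist":0},{"x":0,"y":5,"z":0,"twist":0},{"x":0,"y":4,"z":0,"twist":0},{"x":0,"y":0,"z":0,"twist":0},{"x":0,"y":0,"z":0,"twist":0}]'
python3 -c "
from h import *
cam('scene','g1.png')
im=cv2.imread('pics/g1.png')[170:300,370:500]; cv2.imwrite('pics/g1c.png',cv2.resize(im,None,fx=4.5,fy=4.5))
go(.508,.2505,.133,88.8)"
```

```text
t: 2.7
tool_pos: [0.5087, 0.2507, 0.3019]
orientation: [-1.22, -1.195, 1.192]
force: [0.2, -0.4, 1.4]
opening: 0.0372
t 2.8 grasp [0.509  0.2508 0.1349] yaw 88.8 tilt [ 1.7e-03  7.0e-04 -1.0e+00] open 0.0375 F [0.5 0.5 0.6]
  shift x,y,z mm [-0.4  1.9  1. ] twist -0.0 q6 -1.18
```

View pics/g1c.png

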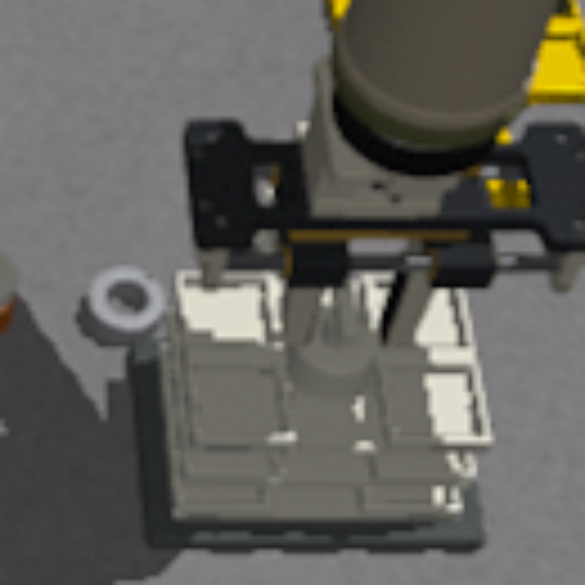

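The picture shows the open fingers at crop (300,310) and (400,310), straddling the T-grip at (345,300). I'll close.

```bash
python3 -m inch '[{"x":0,"y":1,"z":0,"twist":0},{"x":0,"y":0,"z":0,"twist":0},{"x":0,"y":0,"z":0,"twist":0},{"x":0,"y":0,"z":0,"twist":0},{"x":0,"y":0,"z":0,"twist":0},{"x":0,"y":0,"z":0,"twist":0}]' -1 40
python3 -c "
from h import *
go(.508,.2505,.133,88.8)"
```

```text
t: 3.35
tool_pos: [0.5083, 0.2505, 0.2999]
orientation: [-1.219, -1.194, 1.194]
force: [-0.5, -1.0, 2.1]
opening: 0.0151
t 3.4 grasp [0.5084 0.2505 0.1329] yaw 88.8 tilt [ 2.e-04 -0.e+00 -1.e+00] open 0.0151 F [-0.5 -1.   2.1]
  shift x,y,z mm [-0.  -0.1  0.4] twist 0.0 q6 -1.18
```

```bash
python3 -m inch '[{"x":0,"y":0,"z":0,"twist":0},{"x":0,"y":0,"z":0,"twist":0},{"x":0,"y":0,"z":0,"twist":0},{"x":0,"y":0,"z":0,"twist":0}]' 
python3 -c "
from h import *
cam('scene','g2.png')
im=cv2.imread('pics/g2.png')[170:300,370:500]; cv2.imwrite('pics/g2c.png',cv2.resize(im,None,fx=4.5,fy=4.5))"
```

```text
t: 3.75
tool_pos: [0.5083, 0.2505, 0.2999]
orientation: [-1.219, -1.194, 1.194]
force: [-0.1, -1.0, 3.6]
opening: 0.015
```

View pics/g2c.png

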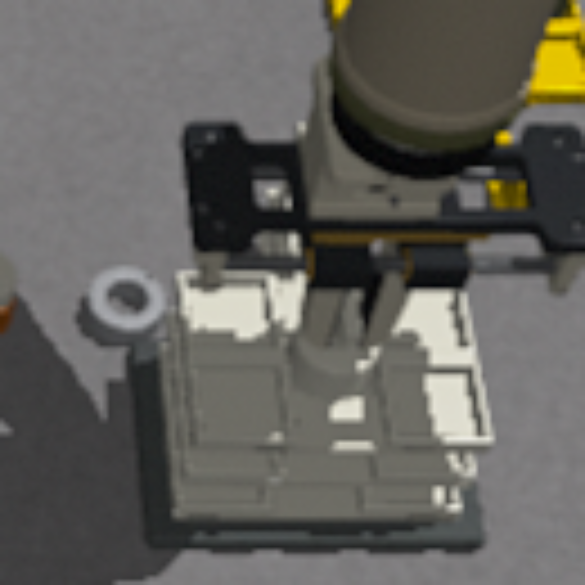

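```bash
python3 -m inch '[{"x":0,"y":-1,"z":0,"twist":-0.1},{"x":0,"y":0,"z":0,"twist":-0.1},{"x":0,"y":0,"z":0,"twist":-0.1},{"x":0,"y":0,"z":0,"twist":-0.1},{"x":0,"y":0,"z":0,"twist":0},{"x":0,"y":0,"z":0,"twist":0}]'
python3 -c "
from h import *
cam('scene','g3.png')
im=cv2.imread('pics/g3.png')[170:300,370:500]; cv2.imwrite('pics/g3c.png',cv2.resize(im,None,fx=4.5,fy=4.5))
go(.508,.2505,.133,88.8)
print(st()[0]['wrist_torque'])"
```

```text
t: 4.4
tool_pos: [0.508, 0.2506, 0.3002]
orientation: [-1.006, -1.48, 1.481]
force: [-0.0, -1.2, -1.7]
opening: 0.0149
t 4.5 grasp [0.508  0.2506 0.1333] yaw 111.57 tilt [-7.e-04 -1.e-04 -1.e+00] open 0.0149 F [-0.3 -0.4 -1.4]
  shift x,y,z mm [-0.1  0.3 -0. ] twist 0.397 q6 -1.58
[ 0.07512416  0.03316959 -0.02806983]
```

View pics/g3c.png

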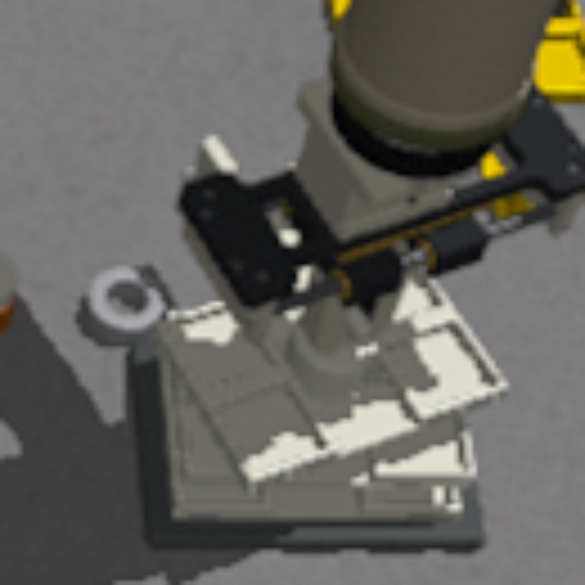

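The tray (crop centre (335,380)) turns with the gripper. I'll carry on.

```bash
python3 -m inch '[{"x":0,"y":0,"z":0,"twist":-0.12},{"x":0,"y":0,"z":0,"twist":-0.12},{"x":0,"y":0,"z":0,"twist":-0.12},{"x":0,"y":0,"z":0,"twist":-0.12},{"x":0,"y":0,"z":0,"twist":-0.12},{"x":0,"y":0,"z":0,"twist":-0.12},{"x":0,"y":0,"z":0,"twist":-0.12},{"x":0,"y":0,"z":0,"twist":-0.02},{"x":0,"y":-3,"z":0,"twist":0},{"x":0,"y":-3,"z":0,"twist":0},{"x":0,"y":-4,"z":0,"twist":0},{"x":0,"y":0,"z":0,"twist":0}]'
python3 -c "
from h import *
cam('scene','g4.png')
im=cv2.imread('pics/g4.png')[150:300,350:500]; cv2.imwrite('pics/g4c.png',cv2.resize(im,None,fx=4,fy=4))
go(.508,.2505,.133,88.8)
print(st()[0]['wrist_torque'])"
```

```text
t: 5.65
tool_pos: [0.5082, 0.2507, 0.3115]
orientation: [-0.343, -2.042, 2.041]
force: [-2.4, 1.0, 0.4]
opening: 0.0145
t 5.7 grasp [0.5081 0.2508 0.1442] yaw 160.96 tilt [-1.e-04  4.e-04 -1.e+00] open 0.0146 F [-1.4  0.5 -0.1]
  shift x,y,z mm [ 0.  11.2  0.3] twist 1.259 q6 -2.44
[2.00376309e-01 6.72256165e-01 5.99729219e-04]
```

View pics/g4c.png

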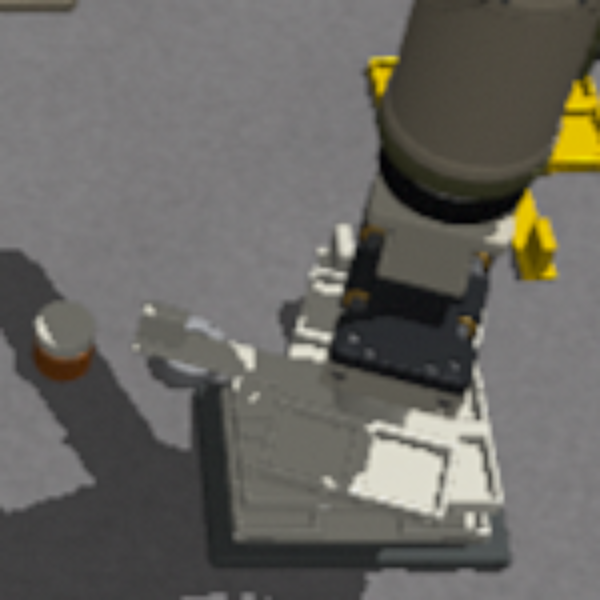

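```bash
python3 -m inch '[{"x":0,"y":-8,"z":0,"twist":0},{"x":0,"y":-8,"z":0,"twist":0},{"x":0,"y":-10,"z":0,"twist":0},{"x":0,"y":-15,"z":0,"twist":0},{"x":0,"y":-20,"z":0,"twist":0},{"x":0,"y":-20,"z":0,"twist":0},{"x":0,"y":-20,"z":0,"twist":0},{"x":0,"y":-20,"z":0,"twist":0},{"x":0,"y":-20,"z":0,"twist":0},{"x":0,"y":0,"z":0,"twist":0},{"x":0,"y":0,"z":0,"twist":0}]'
python3 -c "
from h import *
cam('scene','g5.png')
im=cv2.imread('pics/g5.png')[100:300,300:550]; cv2.imwrite('pics/g5c.png',cv2.resize(im,None,fx=3,fy=3))
go(.508,.2505,.133,88.8)
print(st()[0]['wrist_torque'])"
```

```text
t: 6.8
tool_pos: [0.5084, 0.2506, 0.4526]
orientation: [-0.344, -2.043, 2.041]
force: [-0.2, 0.7, -2.4]
opening: 0.0146
t 6.8 grasp [0.5081 0.2505 0.2843] yaw 161.0 tilt [-2.e-04 -1.e-04 -1.e+00] open 0.0147 F [-0.  -0.5 -2.3]
  shift x,y,z mm [ 1.000e-01  1.513e+02 -0.000e+00] twist 1.26 q6 -2.44
[ 0.1476694   0.06269544 -0.00147899]
```

View pics/g5c.png

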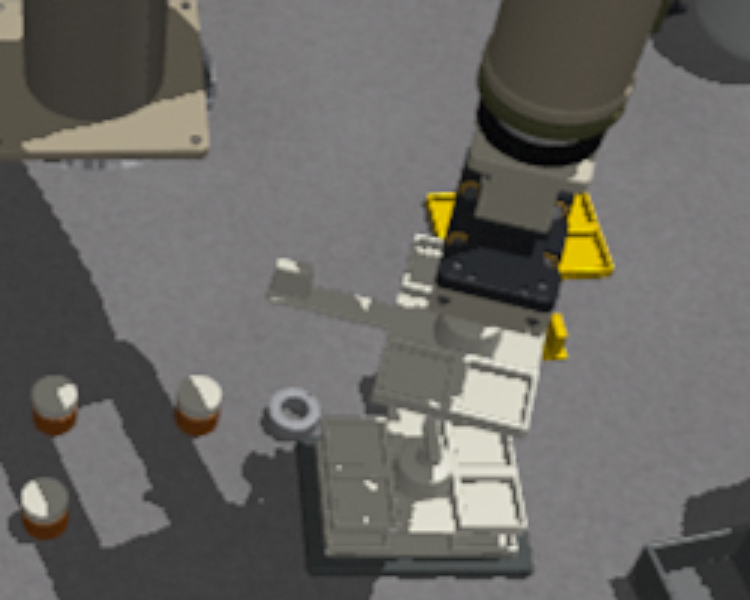

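Tray is off, level, at crop (440,340). I'll turn it to chamber orientation and then carry it over.

```bash
python3 -m inch '[{"x":0,"y":0,"z":0,"twist":0.06},{"x":0,"y":0,"z":0,"twist":0.12},{"x":0,"y":0,"z":0,"twist":0.12},{"x":0,"y":0,"z":0,"twist":0.13},{"x":0,"y":0,"z":0,"twist":0.13},{"x":0,"y":0,"z":0,"twist":0.14},{"x":0,"y":0,"z":0,"twist":0.14},{"x":0,"y":0,"z":0,"twist":0.14},{"x":0,"y":0,"z":0,"twist":0.14},{"x":0,"y":0,"z":0,"twist":0.14},{"x":0,"y":0,"z":0,"twist":0.1},{"x":0,"y":0,"z":0,"twist":0.04}]'
python3 -m inch '[{"x":0,"y":0,"z":0,"twist":0},{"x":0,"y":0,"z":0,"twist":0}]'
python3 -c "
from h import *
t=P0-.098*XC
go(t[0],t[1],.25,80.7)"
```

```text
t: 8.05
tool_pos: [0.508, 0.2504, 0.4499]
orientation: [-1.282, -1.085, 1.089]
force: [-0.2, -0.1, -1.0]
opening: 0.0149
t: 8.25
tool_pos: [0.5081, 0.2505, 0.4506]
orientation: [-1.28, -1.089, 1.092]
force: [-0.5, -0.7, -1.4]
opening: 0.0147
t 8.2 grasp [0.5078 0.2504 0.2836] yaw 80.87 tilt [-1.6e-03 -7.0e-04 -1.0e+00] open 0.0147 F [-0.5 -0.7 -1.4]
  shift x,y,z mm [-453.6   33.9  -83.9] twist 0.003 q6 -1.04
```

```bash
python3 -m inch '[{"x":-12,"y":0,"z":-2,"twist":0},{"x":-25,"y":0,"z":-5,"twist":0},{"x":-33,"y":0,"z":-6,"twist":0},{"x":-33,"y":0,"z":-6,"twist":0},{"x":-33,"y":0,"z":-6,"twist":0},{"x":-33,"y":0,"z":-6,"twist":0},{"x":-33,"y":0,"z":-6,"twist":0},{"x":-33,"y":0,"z":-6,"twist":0},{"x":-33,"y":0,"z":-6,"twist":0},{"x":-33,"y":0,"z":-6,"twist":0},{"x":-33,"y":0,"z":-6,"twist":0},{"x":-33,"y":0,"z":-6,"twist":0}]'
python3 -m inch '[{"x":-33,"y":5,"z":-6,"twist":0},{"x":-27,"y":5,"z":-5,"twist":0},{"x":-18,"y":10,"z":-4,"twist":0},{"x":-8,"y":10,"z":-2,"twist":0},{"x":0,"y":0,"z":0,"twist":0},{"x":0,"y":0,"z":0,"twist":0},{"x":0,"y":0,"z":0,"twist":0}]'
python3 -c "
from h import *
cam('scene','g6.png');cam('top','g6t.png')
t=P0-.098*XC
go(t[0],t[1],.0753,80.7)"
```

```text
t: 9.45
tool_pos: [0.5149, -0.1244, 0.4517]
orientation: [-1.281, -1.09, 1.09]
force: [1.0, 0.0, -1.1]
opening: 0.0149
t: 10.15
tool_pos: [0.5189, -0.209, 0.4222]
orientation: [-1.281, -1.091, 1.091]
force: [-0.3, -0.1, -2.1]
opening: 0.0147
t 10.2 grasp [ 0.5191 -0.2092  0.2555] yaw 80.87 tilt [ 1.e-03 -3.e-04 -1.e+00] open 0.0148 F [-0.4 -0.3 -1.5]
  shift x,y,z mm [ -1.7 180.2   0.4] twist 0.003 q6 -1.89
```

View pics/g6.png

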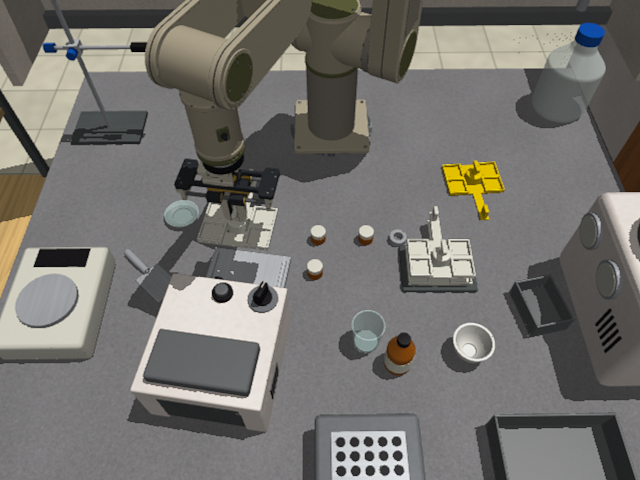

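View pics/g6t.png

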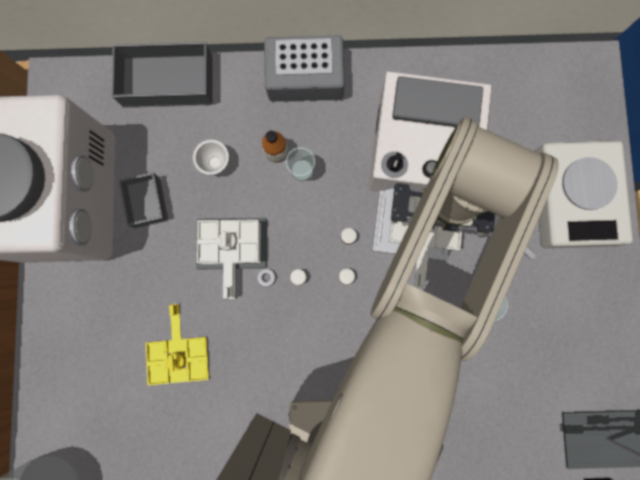

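Run:
```python
from h import *
c=cam('scene'); w=cloud(c); v,u=np.mgrid[:480,:640]
m=(u>190)&(u<290)&(v>195)&(v<255)&(w[...,2]>.18)&(w[...,2]<.235)
P=w[m]; print(len(P),np.percentile(P[:,2],[2,10,50,90,98]))
# plane
A_=np.c_[P[:,:2],np.ones(len(P))]; k=np.linalg.lstsq(A_,P[:,2],rcond=None)[0]; print('slope',k)
r=cv2.minAreaRect(P[:,:2].astype(np.float32)*1000); print(r,cv2.boxPoints(r).round(1).tolist())
C=toC(P); print(C.min(0),C.max(0))
im=cv2.cvtColor(c['color'],cv2.COLOR_RGB2BGR)[150:300,160:310]; cv2.imwrite('pics/g7.png',cv2.resize(im,None,fx=4,fy=4))
```

```text
2620 [0.20133242 0.20313316 0.20663417 0.21511142 0.22880101]
slope [ 0.01115033 -0.01002046  0.20079286]
((502.6929931640625, -205.26905822753906), (151.38690185546875, 140.16024780273438), 81.1336898803711) [[421.79998779296875, -269.29998779296875], [560.2999877929688, -290.8999938964844], [583.5999755859375, -141.3000030517578], [445.1000061035156, -119.69999694824219]]
[-0.18472402 -0.07272613  0.19803105] [-0.04406273  0.07893097  0.23463202]
```

View pics/g7.png

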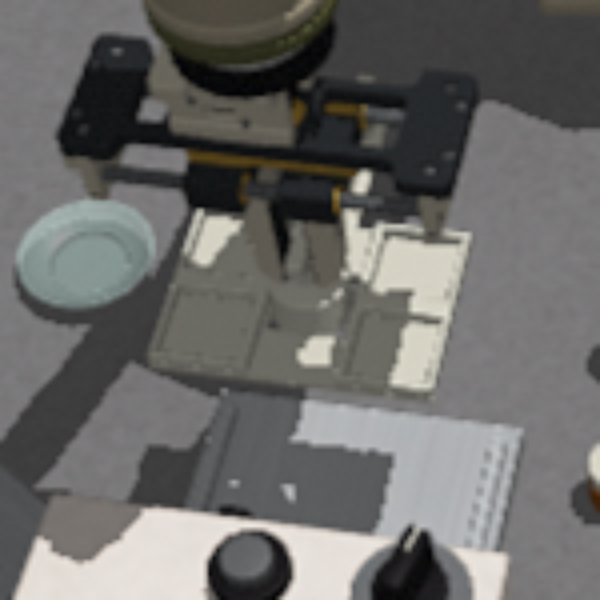

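```bash
python3 -m inch '[{"x":-2,"y":20,"z":0,"twist":0.004},{"x":0,"y":25,"z":0,"twist":0},{"x":0,"y":30,"z":0,"twist":0},{"x":0,"y":30,"z":0,"twist":0},{"x":0,"y":30,"z":0,"twist":0},{"x":0,"y":20,"z":0,"twist":0},{"x":0,"y":10,"z":0,"twist":0},{"x":0,"y":0,"z":0,"twist":0},{"x":0,"y":0,"z":0,"twist":0}]'
python3 - <<'E'
from h import *
t=P0-.098*XC
go(t[0],t[1],.0753,80.7)
c=cam('scene'); w=cloud(c); v,u=np.mgrid[:480,:640]
C=toC(w.reshape(-1,3)).reshape(480,640,3); 
m=(C[...,0]>-.2)&(C[...,0]<-.03)&(abs(C[...,1])<.085)&(C[...,2]>.035)&(C[...,2]<.07)
P=C[m]; print(len(P),P.min(0),P.max(0),np.percentile(P[:,2],[2,10,50,90]))
r=cv2.minAreaRect(P[:,:2].astype(np.float32)*1000); print(r)
im=cv2.cvtColor(c['color'],cv2.COLOR_RGB2BGR)[150:300,160:310]; cv2.imwrite('pics/g8.png',cv2.resize(im,None,fx=4,fy=4))
E
```

```text
t: 11.2
tool_pos: [0.5189, -0.2121, 0.258]
orientation: [-1.284, -1.088, 1.087]
force: [-0.1, -0.4, -0.5]
opening: 0.0146
t 11.2 grasp [ 0.5191 -0.2122  0.091 ] yaw 80.58 tilt [ 1.4e-03 -7.0e-04 -1.0e+00] open 0.0146 F [-0.1 -0.4 -0.5]
  shift x,y,z mm [ 1.2 15.7  0.7] twist -0.002 q6 -1.89
1706 [-0.19944403 -0.07532835  0.03534434] [-0.04872259  0.07603812  0.06873686] [0.03665397 0.03847385 0.04267803 0.05148179]
((-124.1517562866211, 0.00022125244140625), (150.5026397705078, 151.19692993164062), 0.4350425899028778)
```

View pics/g8.png

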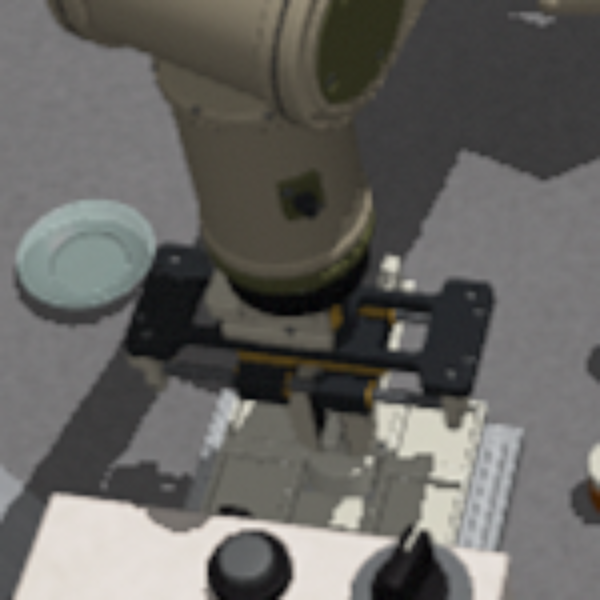

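```bash
python3 -m inch '[{"x":0,"y":5,"z":0,"twist":0},{"x":0,"y":5,"z":0,"twist":0},{"x":0,"y":3,"z":0,"twist":0},{"x":0,"y":2,"z":0,"twist":0},{"x":0,"y":1,"z":0,"twist":0},{"x":0,"y":1,"z":0,"twist":0},{"x":0,"y":0,"z":0,"twist":0}]'
python3 -m inch '[{"x":0,"y":1,"z":0,"twist":0},{"x":0,"y":0,"z":0,"twist":0}]'
```

```text
t: 11.95
tool_pos: [0.5184, -0.2121, 0.24]
orientation: [-1.283, -1.087, 1.087]
force: [-0.2, -0.2, -0.1]
opening: 0.0149
t: 12.15
tool_pos: [0.5185, -0.2122, 0.2399]
orientation: [-1.283, -1.087, 1.087]
force: [-4.5, 0.8, 8.4]
opening: 0.0149
```

```bash
python3 -m inch '[{"x":0,"y":0,"z":0,"twist":0},{"x":0,"y":0,"z":0,"twist":0},{"x":0,"y":0,"z":0,"twist":0},{"x":0,"y":0,"z":0,"twist":0}]' -0.2
python3 -m inch '[{"x":0,"y":-10,"z":0,"twist":0},{"x":0,"y":-20,"z":0,"twist":0},{"x":0,"y":-30,"z":0,"twist":0},{"x":0,"y":-40,"z":0,"twist":0},{"x":0,"y":-30,"z":0,"twist":0}]'
python3 -m inch '[{"x":30,"y":-5,"z":0,"twist":0},{"x":40,"y":0,"z":0,"twist":0},{"x":40,"y":0,"z":0,"twist":0},{"x":40,"y":0,"z":0,"twist":0},{"x":40,"y":0,"z":0,"twist":0},{"x":30,"y":0,"z":0,"twist":0},{"x":0,"y":0,"z":0,"twist":0}]'
cat >> h.py <<'E'
def tray(c,lo=.028,hi=.04):
    C=toC(cloud(c).reshape(-1,3))
    m=(C[:,0]>-.2)&(C[:,0]<-.03)&(abs(C[:,1])<.077)&(C[:,2]>lo)&(C[:,2]<hi)
    m&=(C[:,0]>-.156)
    P=C[m]; r=cv2.minAreaRect(P[:,:2].astype(np.float32)*1000); print('tray rect C',len(P),r)
def jars(c):
    P=cloud(c); hsv=cv2.cvtColor(c['color'],cv2.COLOR_RGB2HSV)
    m=((P[...,2]>.031)&(P[...,2]<.045)&(P[...,0]>.3)&(P[...,0]<.65)&(P[...,1]>-.13)&(P[...,1]<.165)).astype(np.uint8)
    n,l,s,k=cv2.connectedComponentsWithStats(m)
    for i in range(1,n):
        if s[i,4]>20:
            q=P[l==i]; (x,y),r=cv2.minEnclosingCircle(q[:,:2].astype(np.float32)*1000); print('jar?',k[i].round(),s[i,4],'circle',round(x,1),round(y,1),round(r,1),'zmed',np.median(q[:,2]).round(4))
E
python3 - <<'E'
from h import *
a=cam('scene','g9.png');b=cam('top','g9t.png')
for c in(a,b): tray(c);jars(c)
E
```

```text
t: 12.55
tool_pos: [0.5183, -0.212, 0.2386]
orientation: [-1.283, -1.087, 1.087]
force: [-0.5, 0.3, 0.8]
opening: 0.0366
t: 13.05
tool_pos: [0.5185, -0.2121, 0.372]
orientation: [-1.285, -1.088, 1.087]
force: [0.9, -0.5, 0.6]
opening: 0.0375
t: 13.75
tool_pos: [0.5546, 0.0083, 0.3746]
orientation: [-1.281, -1.091, 1.089]
force: [0.3, -0.8, 0.5]
opening: 0.0374
tray rect C 491 ((-107.4066162109375, 0.34876251220703125), (150.97177124023438, 94.38922119140625), 89.9683609008789)
jar? [317. 232.] 112 circle 414.8 -39.9 19.7 zmed 0.036
jar? [367. 234.] 55 circle 421.4 81.2 16.9 zmed 0.0359
jar? [315. 266.] 175 circle 514.6 -48.8 20.4 zmed 0.0364
tray rect C 675 ((-100.21044158935547, 0.15423583984375), (105.8644790649414, 151.0977783203125), 0.5049108266830444)
jar? [347. 236.] 143 circle 514.6 -48.0 18.3 zmed 0.0384
jar? [345. 276.] 152 circle 413.3 -39.6 18.2 zmed 0.0381
jar? [298. 277.] 180 circle 414.8 80.6 18.7 zmed 0.0383
```

View pics/g9t.png

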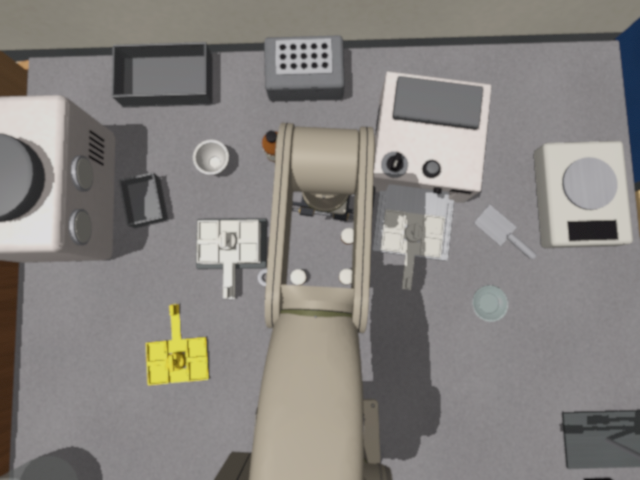

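View pics/g9.png

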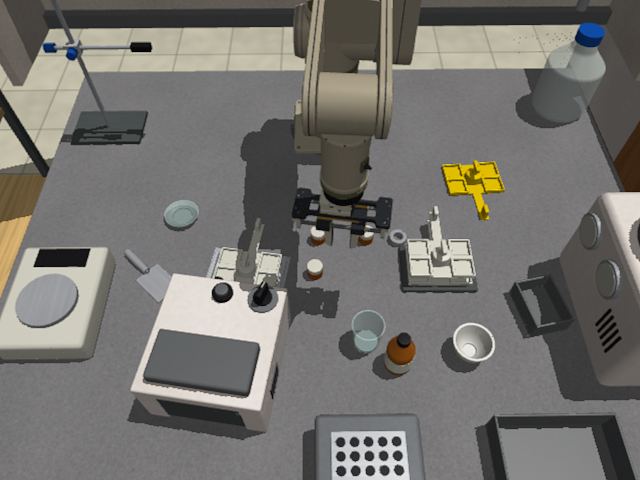

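```bash
python3 -c "
from h import *
go(.5146,-.0484,.11,80.7)"
```

```text
t 13.8 grasp [0.5545 0.0053 0.2073] yaw 80.66 tilt [ 4.e-04 -5.e-04 -1.e+00] open 0.0372 F [-0.1  0.   0.8]
  shift x,y,z mm [-59.5  97.3  30.7] twist -0.001 q6 -1.49
```

```bash
python3 -m inch '[{"x":-15,"y":20,"z":8,"twist":0},{"x":-15,"y":20,"z":8,"twist":0},{"x":-15,"y":20,"z":8,"twist":0},{"x":-14.5,"y":20,"z":6.7,"twist":0},{"x":0,"y":17,"z":0,"twist":0},{"x":0,"y":0,"z":0,"twist":0},{"x":0,"y":0,"z":0,"twist":0}]' 0.3
python3 -c "
from h import *
go(.5146,-.0484,.030,80.7)
c=cam('scene','h1.png');jars(c)
im=cv2.imread('pics/h1.png')[180:300,250:400]; cv2.imwrite('pics/h1c.png',cv2.resize(im,None,fx=4,fy=4))"
```

```text
t: 14.55
tool_pos: [0.5143, -0.0496, 0.2772]
orientation: [-1.283, -1.086, 1.086]
force: [0.4, -0.1, -0.5]
opening: 0.0604
t 14.6 grasp [ 0.5143 -0.0496  0.1102] yaw 80.48 tilt [-2.e-04 -1.e-04 -1.e+00] open 0.0604 F [ 0.4 -0.1 -0.5]
  shift x,y,z mm [ 1.3 80.2 -0.1] twist -0.004 q6 -1.6
jar? [366. 231.] 151 circle 416.3 81.0 19.3 zmed 0.0361
jar? [318. 235.] 41 circle 420.6 -40.0 17.5 zmed 0.0357
jar? [315. 266.] 177 circle 515.7 -47.0 20.0 zmed 0.0361
```

View pics/h1c.png

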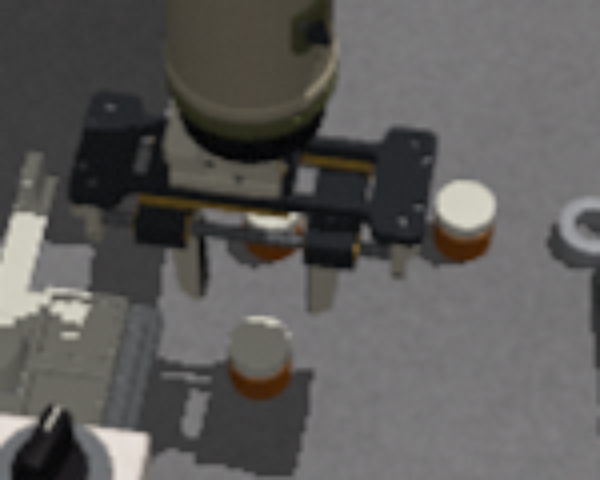

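Jar A at crop (260,355) sits below and between the fingers. Descend and grip.

```bash
python3 -m inch '[{"x":1.5,"y":25,"z":0,"twist":0},{"x":0,"y":25,"z":0,"twist":0},{"x":0,"y":20,"z":0,"twist":0},{"x":0,"y":10,"z":0,"twist":0},{"x":0,"y":0,"z":0,"twist":0},{"x":0,"y":0,"z":0,"twist":0}]'
python3 -m inch '[{"x":0,"y":0,"z":0,"twist":0},{"x":0,"y":0,"z":0,"twist":0},{"x":0,"y":0,"z":0,"twist":0},{"x":0,"y":0,"z":0,"twist":0},{"x":0,"y":0,"z":0,"twist":0},{"x":0,"y":0,"z":0,"twist":0}]' -1 20
python3 -c "
from h import *
go(.5146,-.0484,.030,80.7)"
python3 -m inch '[{"x":0,"y":-10,"z":0,"twist":0},{"x":0,"y":-25,"z":0,"twist":0},{"x":0,"y":-30,"z":0,"twist":0},{"x":0,"y":-30,"z":0,"twist":0},{"x":0,"y":-15,"z":0,"twist":0},{"x":0,"y":0,"z":0,"twist":0}]'
python3 -c "
from h import *
t=P0+(-.100-.027)*XC+.050*YC; print('p2',t)
go(t[0],t[1],.054,80.7)
t=P0+(-.100+.027)*XC+.050*YC; print('p0',t)
go(t[0],t[1],.054,80.7)"
```

```text
t: 15.2
tool_pos: [0.5153, -0.0473, 0.198]
orientation: [-1.284, -1.088, 1.086]
force: [0.1, 0.5, -0.0]
opening: 0.0604
t: 15.8
tool_pos: [0.515, -0.0473, 0.1974]
orientation: [-1.284, -1.088, 1.087]
force: [-1.3, -0.1, 5.9]
opening: 0.0377
t 15.8 grasp [ 0.5151 -0.0473  0.0304] yaw 80.56 tilt [ 1.e-03 -3.e-04 -1.e+00] open 0.0377 F [-1.3 -0.1  5.9]
  shift x,y,z mm [-1.2  0.4  0.3] twist -0.002 q6 -1.6
t: 16.4
tool_pos: [0.5156, -0.0473, 0.3095]
orientation: [-1.287, -1.09, 1.085]
force: [0.2, 0.1, -0.1]
opening: 0.0376
p2 [ 0.49804952 -0.15683353]
t 16.4 grasp [ 0.5164 -0.0475  0.1425] yaw 80.56 tilt [ 4.8e-03 -9.0e-04 -1.0e+00] open 0.0376 F [ 0.2  0.1 -0.1]
  shift x,y,z mm [-110.8   88.5    0.6] twist -0.002 q6 -1.6
p0 [ 0.55133972 -0.16556014]
t 16.4 grasp [ 0.5164 -0.0475  0.1425] yaw 80.56 tilt [ 4.8e-03 -9.0e-04 -1.0e+00] open 0.0376 F [ 0.2  0.1 -0.1]
  shift x,y,z mm [-110.7   88.8  -53.4] twist -0.002 q6 -1.6
```

```bash
python3 -m inch '[{"x":-20,"y":0,"z":-9,"twist":0},{"x":-30,"y":0,"z":-14,"twist":0},{"x":-30,"y":10,"z":-14,"twist":0},{"x":-20,"y":20,"z":-10,"twist":0},{"x":-10.7,"y":20,"z":-6.4,"twist":0},{"x":0,"y":15,"z":0,"twist":0},{"x":0,"y":0,"z":0,"twist":0},{"x":0,"y":0,"z":0,"twist":0}]'
python3 -c "
from h import *
c=cam('scene','h2.png');
im=cv2.imread('pics/h2.png')[180:300,180:330]; cv2.imwrite('pics/h2c.png',cv2.resize(im,None,fx=4,fy=4))
t=P0+(-.100+.027)*XC+.050*YC; print('p0',t)
go(t[0],t[1],.055,80.7)"
```

```text
t: 17.2
tool_pos: [0.5486, -0.1642, 0.2408]
orientation: [-1.28, -1.086, 1.088]
force: [0.2, 0.2, -0.2]
opening: 0.0376
p0 [ 0.55133972 -0.16556014]
t 17.2 grasp [ 0.5491 -0.1643  0.0749] yaw 80.61 tilt [-1.e-04  2.e-04 -1.e+00] open 0.0378 F [ 0.5  0.6 -0.7]
  shift x,y,z mm [-0.9 19.9 -2.4] twist -0.002 q6 -1.79
```

View pics/h2c.png

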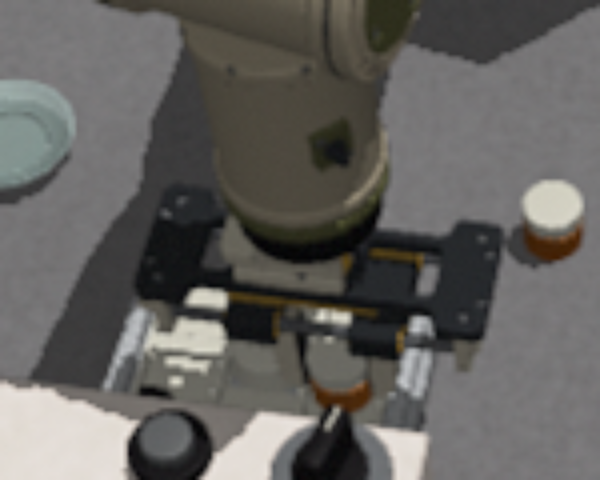

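```bash
python3 -m inch '[{"x":-0.9,"y":6,"z":-2.4,"twist":0},{"x":0,"y":6,"z":0,"twist":0},{"x":0,"y":4,"z":0,"twist":0},{"x":0,"y":2,"z":0,"twist":0},{"x":0,"y":1,"z":0,"twist":0},{"x":0,"y":0,"z":0,"twist":0}]'
python3 -c "
from h import *
t=P0+(-.100+.027)*XC+.050*YC; print('p0',t)
go(t[0],t[1],.055,80.7)"
```

```text
t: 17.85
tool_pos: [0.5514, -0.1664, 0.2228]
orientation: [-1.283, -1.087, 1.087]
force: [1.5, 0.2, 0.3]
opening: 0.038
p0 [ 0.55133972 -0.16556014]
t 17.9 grasp [ 0.5515 -0.1664  0.0558] yaw 80.56 tilt [ 2.e-04 -0.e+00 -1.e+00] open 0.038 F [1.5 0.2 0.3]
  shift x,y,z mm [0.8 0.8 0.3] twist -0.002 q6 -1.79
```

```bash
python3 -m inch '[{"x":0.5,"y":0.5,"z":0,"twist":0},{"x":0,"y":0,"z":0,"twist":0},{"x":0,"y":0,"z":0,"twist":0},{"x":0,"y":0,"z":0,"twist":0}]' 0.08
python3 -m inch '[{"x":0,"y":-10,"z":0,"twist":0},{"x":0,"y":-20,"z":0,"twist":0},{"x":0,"y":-30,"z":0,"twist":0},{"x":0,"y":-30,"z":0,"twist":0},{"x":20,"y":-20,"z":10,"twist":0},{"x":30,"y":0,"z":20,"twist":0},{"x":40,"y":0,"z":30,"twist":0},{"x":20,"y":0,"z":20,"twist":0},{"x":0,"y":0,"z":0,"twist":0},{"x":0,"y":0,"z":0,"twist":0}]'
python3 - <<'E'
from h import *
a=cam('scene','h3.png');b=cam('top','h3t.png')
for c in(a,b): jars(c)
for i,(c) in enumerate((a,b)):
    C=toC(cloud(c).reshape(-1,3)); m=(C[:,0]>-.16)&(C[:,0]<-.02)&(abs(C[:,1])<.09)&(C[:,2]>.056)&(C[:,2]<.07)&((C[:,1]>.022)|(C[:,1]<-.022)); print(C[m].mean(0),cv2.minEnclosingCircle(C[m][:,:2].astype(np.float32)*1000),C[m][:,2].max())
im=cv2.imread('pics/h3t.png')[190:270,360:470]; cv2.imwrite('pics/h3c.png',cv2.resize(im,None,fx=5,fy=5))
go(.414,-.0397,.11,80.7)
E
```

```text
t: 18.25
tool_pos: [0.5515, -0.1659, 0.2223]
orientation: [-1.283, -1.087, 1.087]
force: [0.7, 0.6, -1.4]
opening: 0.0503
t: 19.25
tool_pos: [0.4905, -0.044, 0.3332]
orientation: [-1.284, -1.089, 1.088]
force: [0.6, -0.1, -0.0]
opening: 0.0502
jar? [318. 231.] 153 circle 415.6 -39.3 20.7 zmed 0.0367
jar? [366. 231.] 153 circle 416.2 81.0 20.8 zmed 0.0361
jar? [346. 276.] 177 circle 413.1 -40.1 18.7 zmed 0.0385
jar? [297. 277.] 154 circle 414.9 80.4 18.6 zmed 0.0381
[-0.0732488   0.05152203  0.06072436] ((-73.40623474121094, 50.7819938659668), 19.160341262817383) 0.06738905385441149<stdin>:5: RuntimeWarning: Mean of empty slice.
  ret = um.true_divide(
Traceback (most recent call last):
ValueError: zero-size array to reduction operation maximum which has no identity
```

```bash
python3 -c "
from h import *
go(.414,-.0397,.11,80.7)"
```

```text
t 19.4 grasp [ 0.4911 -0.045   0.1659] yaw 80.53 tilt [ 1.e-03 -6.e-04 -1.e+00] open 0.0501 F [ 0.1 -0.4  0.3]
  shift x,y,z mm [-7.4 55.8 77. ] twist -0.003 q6 -1.6
```

View pics/h3.png

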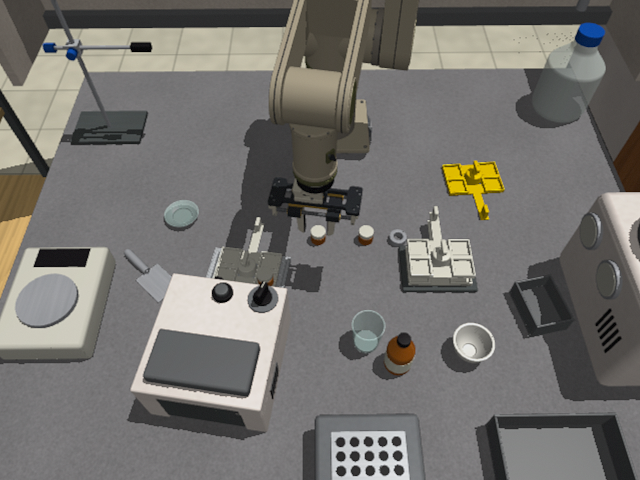

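```bash
python3 -m inch '[{"x":-2,"y":10,"z":25,"twist":0},{"x":-3,"y":15,"z":30,"twist":0},{"x":-2,"y":15,"z":22,"twist":0},{"x":0,"y":16,"z":0,"twist":0},{"x":0,"y":0,"z":0,"twist":0},{"x":0,"y":0,"z":0,"twist":0}]' 0.3
python3 -c "
from h import *
go(.414,-.0397,.030,80.7)
c=cam('top','h4.png');jars(c)
c=cam('scene','h4s.png');jars(c)"
```

```text
t: 19.95
tool_pos: [0.414, -0.0393, 0.2767]
orientation: [-1.283, -1.086, 1.086]
force: [0.5, 0.4, 0.1]
opening: 0.0606
t 19.9 grasp [ 0.4139 -0.0393  0.1097] yaw 80.49 tilt [-1.e-04 -1.e-04 -1.e+00] open 0.0606 F [0.5 0.4 0.1]
  shift x,y,z mm [-0.4 79.7 -0.1] twist -0.004 q6 -1.62
jar? [297. 277.] 165 circle 414.9 80.6 18.7 zmed 0.038
jar? [318. 231.] 157 circle 414.2 -38.3 20.6 zmed 0.0362
jar? [366. 231.] 154 circle 417.2 81.2 20.4 zmed 0.0367
```

```bash
python3 -m inch '[{"x":0,"y":25,"z":0,"twist":0},{"x":0,"y":25,"z":0,"twist":0},{"x":0,"y":20,"z":0,"twist":0},{"x":0,"y":10,"z":0,"twist":0},{"x":0,"y":0,"z":0,"twist":0},{"x":0,"y":0,"z":0,"twist":0}]'
python3 -m inch '[{"x":0,"y":0,"z":0,"twist":0},{"x":0,"y":0,"z":0,"twist":0},{"x":0,"y":0,"z":0,"twist":0},{"x":0,"y":0,"z":0,"twist":0},{"x":0,"y":0,"z":0,"twist":0},{"x":0,"y":0,"z":0,"twist":0}]' -1 20
python3 -c "
from h import *
go(.4145,-.0397,.030,80.7)"
python3 -m inch '[{"x":0,"y":-10,"z":0,"twist":0},{"x":0,"y":-25,"z":0,"twist":0},{"x":0,"y":-30,"z":0,"twist":0},{"x":0,"y":-30,"z":0,"twist":0},{"x":0,"y":-15,"z":0,"twist":0},{"x":0,"y":0,"z":0,"twist":0}]'
python3 -c "
from h import *
t=P0+(-.100-.027)*XC+.050*YC; print('p2',t)
go(t[0],t[1],.055,80.7)"
```

```text
t: 20.65
tool_pos: [0.4141, -0.0388, 0.1972]
orientation: [-1.283, -1.087, 1.087]
force: [0.5, -0.4, 0.3]
opening: 0.0603
t: 21.25
tool_pos: [0.4138, -0.0387, 0.1969]
orientation: [-1.284, -1.088, 1.087]
force: [-1.6, -0.0, 6.3]
opening: 0.0377
t 21.2 grasp [ 0.414  -0.0387  0.0299] yaw 80.56 tilt [ 1.e-03 -3.e-04 -1.e+00] open 0.0377 F [-1.6 -0.   6.3]
  shift x,y,z mm [-0.9 -0.1 -0.6] twist -0.002 q6 -1.62
t: 21.85
tool_pos: [0.4144, -0.0387, 0.3093]
orientation: [-1.287, -1.09, 1.085]
force: [0.3, 0.2, -0.5]
opening: 0.037
p2 [ 0.49804952 -0.15683353]
t 21.9 grasp [ 0.4152 -0.0389  0.1423] yaw 80.56 tilt [ 0.005  -0.0011 -1.    ] open 0.037 F [ 0.3  0.2 -0.5]
  shift x,y,z mm [-102.7   87.8 -100.6] twist -0.002 q6 -1.62
```

```bash
python3 -m inch '[{"x":-20,"y":0,"z":-20,"twist":0},{"x":-30,"y":0,"z":-30,"twist":0},{"x":-30,"y":10,"z":-30,"twist":0},{"x":-16,"y":15,"z":-16,"twist":0},{"x":-6.7,"y":20,"z":-7,"twist":0},{"x":0,"y":20,"z":0,"twist":0},{"x":0,"y":0,"z":0,"twist":0},{"x":0,"y":0,"z":0,"twist":0}]'
python3 -c "
from h import *
t=P0+(-.100-.027)*XC+.050*YC
go(t[0],t[1],.055,80.7)
C=toC(cloud(cam('scene','h5.png')).reshape(-1,3)); m=(C[:,0]>-.16)&(C[:,0]<-.02)&(C[:,1]<.09)&(C[:,2]>.056)&(C[:,2]<.07)&((C[:,1]>.022)); print(C[m].mean(0))"
```

```text
t: 22.65
tool_pos: [0.4975, -0.1564, 0.2402]
orientation: [-1.28, -1.086, 1.088]
force: [-0.1, 0.3, -0.5]
opening: 0.0377
t 22.6 grasp [ 0.4971 -0.1562  0.0732] yaw 80.56 tilt [-0.0026  0.0011 -1.    ] open 0.0377 F [-0.1  0.3 -0.5]
  shift x,y,z mm [-0.5 18.2 -1.1] twist -0.002 q6 -1.81
[-0.08658864  0.05274556  0.06147529]
```

```bash
python3 -m inch '[{"x":0,"y":6,"z":0,"twist":0},{"x":0,"y":5,"z":0,"twist":0},{"x":0,"y":4,"z":0,"twist":0},{"x":0,"y":2,"z":0,"twist":0},{"x":0,"y":1,"z":0,"twist":0},{"x":0,"y":0,"z":0,"twist":0}]'
python3 -c "
from h import *
t=P0+(-.100-.027)*XC+.050*YC
go(t[0],t[1],.055,80.7)"
```

```text
t: 23.3
tool_pos: [0.4982, -0.1566, 0.2232]
orientation: [-1.282, -1.087, 1.087]
force: [0.5, 1.3, 0.0]
opening: 0.0377
t 23.3 grasp [ 0.4982 -0.1566  0.0562] yaw 80.56 tilt [-1.e-04  3.e-04 -1.e+00] open 0.0377 F [0.5 1.3 0. ]
  shift x,y,z mm [-0.3  1.2  0.1] twist -0.002 q6 -1.81
```

```bash
python3 -m inch '[{"x":0,"y":1,"z":0,"twist":0},{"x":0,"y":0,"z":0,"twist":0}]'
python3 -m inch '[{"x":0,"y":0,"z":0,"twist":0},{"x":0,"y":0,"z":0,"twist":0},{"x":0,"y":0,"z":0,"twist":0},{"x":0,"y":0,"z":0,"twist":0}]' 0.08
python3 -m inch '[{"x":0,"y":-10,"z":0,"twist":0},{"x":0,"y":-20,"z":0,"twist":0},{"x":0,"y":-30,"z":0,"twist":0},{"x":0,"y":-30,"z":0,"twist":0},{"x":30,"y":-20,"z":15,"twist":0},{"x":45,"y":0,"z":20,"twist":0},{"x":45,"y":0,"z":25,"twist":0},{"x":45,"y":0,"z":25,"twist":0},{"x":45,"y":0,"z":15,"twist":0},{"x":10,"y":0,"z":0,"twist":0},{"x":0,"y":0,"z":0,"twist":0}]'
python3 - <<'E'
from h import *
a=cam('scene','h6.png');b=cam('top','h6t.png')
for c in(a,b): jars(c)
def inj(c):
    C=toC(cloud(c).reshape(-1,3)); C=C[(C[:,0]>-.16)&(C[:,0]<-.02)&(abs(C[:,1])<.09)&(C[:,2]>.055)&(C[:,2]<.07)]
    for sx in(0,1):
        for sy in(0,1):
            q=C[((C[:,0]>-.1)==sx)&(abs(C[:,1])>.022)&((C[:,1]>0)==sy)]
            if len(q)>10: (x,y),r=cv2.minEnclosingCircle(q[:,:2].astype(np.float32)*1000); print('in tray',len(q),round(x,1),round(y,1),round(r,1),np.median(q[:,2]).round(4))
for c in(a,b): print();inj(c)
im=cv2.imread('pics/h6t.png')[190:270,360:470]; cv2.imwrite('pics/h6c.png',cv2.resize(im,None,fx=5,fy=5))
go(.415,.0806,.11,80.7)
E
```

```text
t: 23.5
tool_pos: [0.4983, -0.1567, 0.2223]
orientation: [-1.283, -1.087, 1.087]
force: [0.9, 2.7, 1.0]
opening: 0.0373
t: 23.9
tool_pos: [0.4985, -0.1558, 0.2223]
orientation: [-1.281, -1.088, 1.085]
force: [1.9, 9.1, 2.5]
opening: 0.0499
t: 25.0
tool_pos: [0.4367, 0.075, 0.3327]
orientation: [-1.282, -1.09, 1.089]
force: [0.3, -0.3, 0.0]
opening: 0.0505
jar? [366. 231.] 157 circle 416.1 81.4 20.3 zmed 0.036
jar? [299. 281.] 53 circle 404.5 80.1 14.9 zmed 0.038

in tray 178 -128.3 48.5 19.9 0.0599
in tray 184 -74.9 47.5 19.5 0.0605

in tray 182 -128.7 47.4 18.9 0.062
in tray 187 -75.6 46.5 19.2 0.0618
t 25.1 grasp [0.4371 0.0729 0.1654] yaw 80.57 tilt [ 4.e-04 -9.e-04 -1.e+00] open 0.0502 F [ 0.7 -0.6 -0.8]
  shift x,y,z mm [ 4.  55.4 23.1] twist -0.002 q6 -1.36
```

View pics/h6c.png

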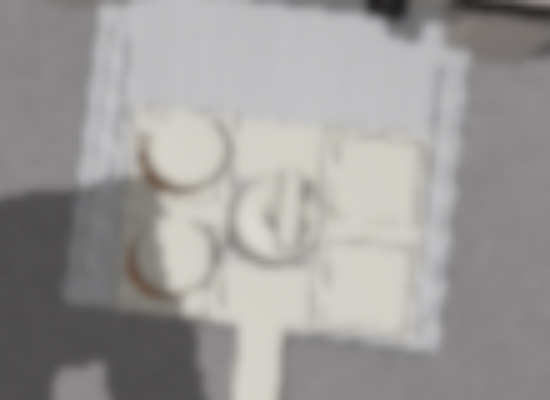

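Run:
```python
from h import *
for n in('scene','top'): tray(cam(n))
```

```text
tray rect C 452 ((-105.98451232910156, -2.0131149291992188), (149.6243133544922, 96.1732406616211), 89.86286163330078)
tray rect C 616 ((-101.88168334960938, -1.301300048828125), (107.44515991210938, 151.25453186035156), 0.18862023949623108)
```

```bash
python3 -m inch '[{"x":2,"y":15,"z":10,"twist":0},{"x":2,"y":20,"z":13,"twist":0},{"x":0,"y":20,"z":0,"twist":0},{"x":0,"y":0,"z":0,"twist":0},{"x":0,"y":0,"z":0,"twist":0}]' 0.3
python3 -c "
from h import *
go(.415,.0806,.030,80.7)
c=cam('scene','h7s.png');jars(c)
im=cv2.imread('pics/h7s.png')[180:280,300:450]; cv2.imwrite('pics/h7c.png',cv2.resize(im,None,fx=4,fy=4))"
```

```text
t: 25.7
tool_pos: [0.4149, 0.0806, 0.2774]
orientation: [-1.283, -1.085, 1.086]
force: [0.1, -0.1, 0.2]
opening: 0.0604
t 25.7 grasp [0.4147 0.0806 0.1104] yaw 80.46 tilt [-8.e-04 -3.e-04 -1.e+00] open 0.0604 F [ 0.1 -0.1  0.2]
  shift x,y,z mm [ 0.1 80.4 -0.3] twist -0.004 q6 -1.33
jar? [366. 231.] 155 circle 414.8 81.5 20.1 zmed 0.0365
```

View pics/h7c.png

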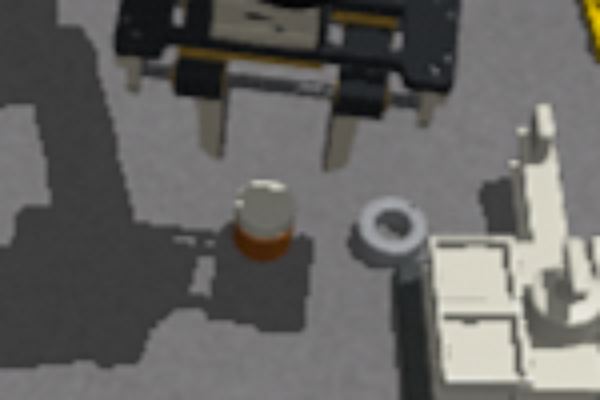

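```bash
python3 -m inch '[{"x":0,"y":25,"z":0,"twist":0},{"x":0,"y":25,"z":0,"twist":0},{"x":0,"y":20,"z":0,"twist":0},{"x":0,"y":10,"z":0,"twist":0},{"x":0,"y":0,"z":0,"twist":0},{"x":0,"y":0,"z":0,"twist":0}]'
python3 -m inch '[{"x":0,"y":0,"z":0,"twist":0},{"x":0,"y":0,"z":0,"twist":0},{"x":0,"y":0,"z":0,"twist":0},{"x":0,"y":0,"z":0,"twist":0},{"x":0,"y":0,"z":0,"twist":0},{"x":0,"y":0,"z":0,"twist":0}]' -1 20
python3 -m inch '[{"x":0,"y":-10,"z":0,"twist":0},{"x":0,"y":-25,"z":0,"twist":0},{"x":0,"y":-30,"z":0,"twist":0},{"x":0,"y":-30,"z":0,"twist":0},{"x":0,"y":-25,"z":0,"twist":0},{"x":0,"y":0,"z":0,"twist":0},{"x":0,"y":0,"z":0,"twist":0}]'
python3 -c "
from h import *
t=P0+(-.1015-.027)*XC+(-.0525)*YC; print('p3',t)
go(t[0],t[1],.055,80.7)"
```

```text
t: 26.35
tool_pos: [0.4154, 0.0815, 0.1984]
orientation: [-1.284, -1.088, 1.086]
force: [0.3, 0.6, 0.2]
opening: 0.0601
t: 26.95
tool_pos: [0.415, 0.0816, 0.1979]
orientation: [-1.283, -1.088, 1.086]
force: [-1.1, -1.8, 6.6]
opening: 0.0378
t: 27.65
tool_pos: [0.4146, 0.0816, 0.3175]
orientation: [-1.283, -1.088, 1.086]
force: [0.1, 0.0, -2.2]
opening: 0.0375
p3 [ 0.48000484 -0.25774383]
t 27.6 grasp [0.4148 0.0817 0.1505] yaw 80.56 tilt [ 1.e-03  1.e-04 -1.e+00] open 0.0375 F [ 0.1  0.  -2.2]
  shift x,y,z mm [-324.1   95.5 -119.9] twist -0.002 q6 -1.33
```

```bash
python3 -m inch '[{"x":-12,"y":0,"z":-5,"twist":0},{"x":-25,"y":0,"z":-10,"twist":0},{"x":-32,"y":0,"z":-12,"twist":0},{"x":-32,"y":0,"z":-12,"twist":0},{"x":-32,"y":0,"z":-12,"twist":0},{"x":-32,"y":0,"z":-12,"twist":0},{"x":-32,"y":0,"z":-12,"twist":0},{"x":-32,"y":0,"z":-12,"twist":0},{"x":-32,"y":0,"z":-11,"twist":0},{"x":-32,"y":0,"z":-11,"twist":0},{"x":-21,"y":0,"z":-7,"twist":0},{"x":-10,"y":0,"z":-4,"twist":0}]'
python3 -m inch '[{"x":0,"y":20,"z":0,"twist":0},{"x":0,"y":25,"z":0,"twist":0},{"x":0,"y":20,"z":0,"twist":0},{"x":0,"y":8,"z":0,"twist":0},{"x":0,"y":0,"z":0,"twist":0},{"x":0,"y":0,"z":0,"twist":0}]'
python3 -c "
from h import *
t=P0+(-.1015-.027)*XC+(-.0525)*YC; print('p3',t)
go(t[0],t[1],.055,80.7)
c=cam('scene','h8.png')
im=cv2.imread('pics/h8.png')[180:300,170:320]; cv2.imwrite('pics/h8c.png',cv2.resize(im,None,fx=4,fy=4))"
```

```text
t: 28.85
tool_pos: [0.4792, -0.2591, 0.3149]
orientation: [-1.28, -1.084, 1.086]
force: [0.3, 0.3, -1.1]
opening: 0.0378
t: 29.45
tool_pos: [0.48, -0.2575, 0.2447]
orientation: [-1.283, -1.087, 1.087]
force: [1.1, 0.7, -0.7]
opening: 0.038
p3 [ 0.48000484 -0.25774383]
t 29.4 grasp [ 0.4801 -0.2575  0.0777] yaw 80.58 tilt [ 1.e-04  0.e+00 -1.e+00] open 0.038 F [ 1.1  0.7 -0.7]
  shift x,y,z mm [-0.3 22.7  0. ] twist -0.002 q6 -1.99
```

View pics/h8c.png

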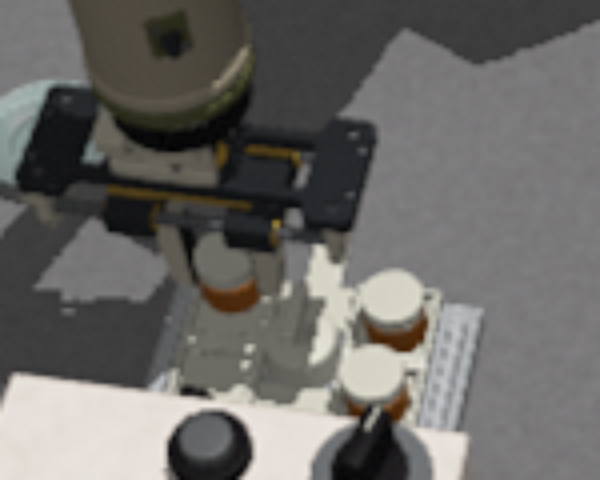

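```bash
python3 -m inch '[{"x":-0.3,"y":7,"z":0,"twist":0},{"x":0,"y":6,"z":0,"twist":0},{"x":0,"y":5,"z":0,"twist":0},{"x":0,"y":3,"z":0,"twist":0},{"x":0,"y":1,"z":0,"twist":0},{"x":0,"y":0,"z":0,"twist":0},{"x":0,"y":0,"z":0,"twist":0}]'
python3 -c "
from h import *
t=P0+(-.1015-.027)*XC+(-.0525)*YC; print('p3',t)
go(t[0],t[1],.055,80.7)"
```

```text
t: 30.2
tool_pos: [0.4808, -0.2598, 0.2253]
orientation: [-1.289, -1.088, 1.088]
force: [-5.1, -4.7, 16.6]
opening: 0.0373
p3 [ 0.48000484 -0.25774383]
t 30.2 grasp [ 0.4814 -0.2606  0.0583] yaw 80.54 tilt [ 0.0036 -0.0045 -1.    ] open 0.0373 F [-5.1 -4.7 16.6]
  shift x,y,z mm [2.6 3.3 1.8] twist -0.003 q6 -1.99
```

Contact at 16 N while the jar bottom is still about 3 mm above the floor. The inner finger is most likely on the hub. I'll lift and look.

```bash
python3 -m inch '[{"x":0,"y":-10,"z":0,"twist":0},{"x":0,"y":-20,"z":0,"twist":0},{"x":0,"y":-10,"z":0,"twist":0},{"x":0,"y":0,"z":0,"twist":0},{"x":0,"y":0,"z":0,"twist":0}]'
python3 - <<'E'
from h import *
c=cam('scene','h9.png')
im=cv2.imread('pics/h9.png')[180:300,170:320]; cv2.imwrite('pics/h9c.png',cv2.resize(im,None,fx=4,fy=4))
tray(c); go(.48,-.2577,.055,80.7)
C=toC(cloud(c).reshape(-1,3)); C=C[(C[:,0]>-.16)&(C[:,0]<-.02)&(abs(C[:,1])<.09)&(C[:,2]>.055)&(C[:,2]<.07)]
for sx in(0,1):
            q=C[((C[:,0]>-.102)==sx)&(C[:,1]>.022)]
            (x,y),r=cv2.minEnclosingCircle(q[:,:2].astype(np.float32)*1000); print('in tray',len(q),round(x,1),round(y,1),round(r,1),np.median(q[:,2]).round(4))
E
```

```text
t: 30.7
tool_pos: [0.4797, -0.2579, 0.2619]
orientation: [-1.283, -1.087, 1.087]
force: [-0.1, -0.7, -0.5]
opening: 0.0379
tray rect C 434 ((-106.30833435058594, -2.9740066528320312), (94.53726959228516, 149.163818359375), 1.7833410501480103)
t 30.8 grasp [ 0.4794 -0.2576  0.0943] yaw 80.56 tilt [-9.e-04  6.e-04 -1.e+00] open 0.0376 F [ 0.2 -0.2 -1.5]
  shift x,y,z mm [ 0.  39.3 -0.7] twist -0.002 q6 -1.99
in tray 180 -128.9 48.3 19.8 0.0604
in tray 189 -75.6 47.4 19.6 0.0602
```

View pics/h9c.png

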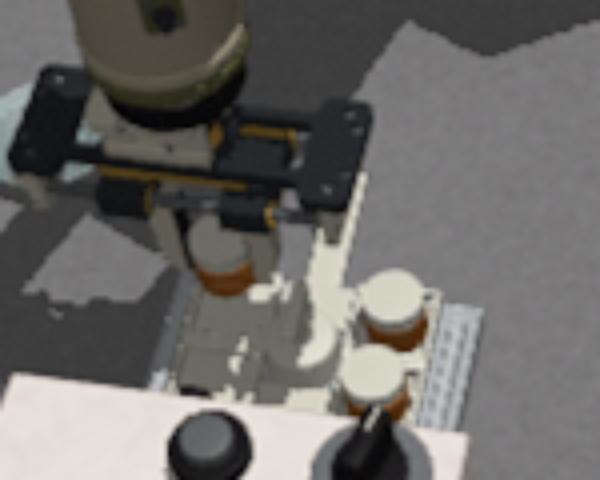

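```bash
python3 -m inch '[{"x":0,"y":-10,"z":0,"twist":0.07},{"x":0,"y":-10,"z":0,"twist":0.14},{"x":0,"y":0,"z":0,"twist":0.14},{"x":0,"y":0,"z":0,"twist":0.14},{"x":0,"y":0,"z":0,"twist":0.14},{"x":0,"y":0,"z":0,"twist":0.14},{"x":0,"y":0,"z":0,"twist":0.14},{"x":0,"y":0,"z":0,"twist":0.14},{"x":0,"y":0,"z":0,"twist":0.14},{"x":0,"y":0,"z":0,"twist":0.14},{"x":0,"y":0,"z":0,"twist":0.14},{"x":0,"y":0,"z":0,"twist":0.1}]'
python3 -m inch '[{"x":0,"y":0,"z":0,"twist":0},{"x":0,"y":0,"z":0,"twist":0}]'
python3 - <<'E'
from h import *
c=cam('scene','h10.png'); d=cam('top','h10t.png')
im=cv2.imread('pics/h10.png')[180:300,170:320]; cv2.imwrite('pics/h10c.png',cv2.resize(im,None,fx=4,fy=4))
im=cv2.imread('pics/h10t.png')[170:290,350:500]; cv2.imwrite('pics/h10d.png',cv2.resize(im,None,fx=4,fy=4))
go(.48,-.2577,.055,-9.3)
E
```

```text
t: 31.95
tool_pos: [0.4794, -0.2577, 0.2808]
orientation: [-1.566, 0.135, -0.132]
force: [0.4, 0.2, -0.8]
opening: 0.0374
t: 32.15
tool_pos: [0.4795, -0.2578, 0.2813]
orientation: [-1.566, 0.127, -0.125]
force: [0.0, 0.8, -0.2]
opening: 0.038
t 32.2 grasp [ 0.4796 -0.2578  0.1147] yaw -9.26 tilt [-6.e-04  5.e-04 -1.e+00] open 0.0376 F [ 0.3  0.7 -0.5]
  shift x,y,z mm [ 0.5 59.7  0.2] twist 0.001 q6 -0.43
```

View pics/h10c.png

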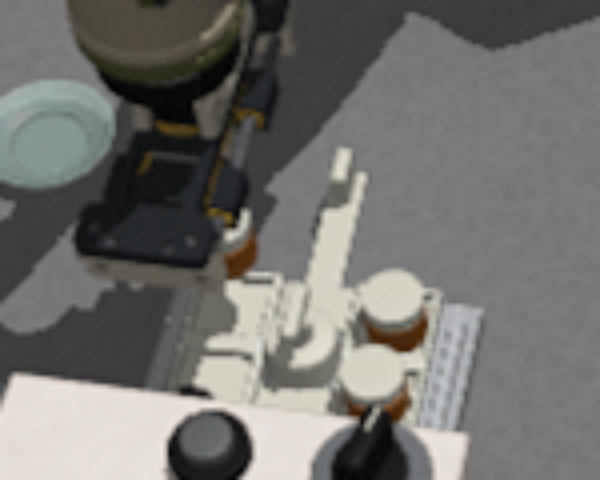

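View pics/h10d.png

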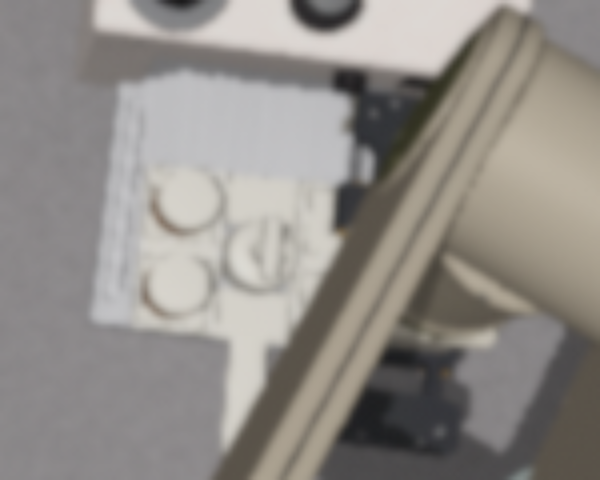

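Run:
```python
from h import *
for n in('scene','top'):
    C=toC(cloud(cam(n)).reshape(-1,3))
    q=C[(C[:,2]>.069)&(C[:,2]<.083)&(abs(C[:,0]+.1)<.025)&(abs(C[:,1])<.018)]; print(n,'T',len(q),cv2.minAreaRect(q[:,:2].astype(np.float32)*1000))
    q=C[(C[:,2]>.04)&(C[:,2]<.056)&(abs(C[:,0]+.227)<.03)&(abs(C[:,1])<.02)]; print('tab',len(q),cv2.minAreaRect(q[:,:2].astype(np.float32)*1000) if len(q)>3 else '')
    for a in(-.06,-.08,-.12,-.14):
        q=C[(abs(C[:,0]-a)<.012)&(C[:,2]>.022)&(C[:,2]<.036)&(abs(C[:,1])<.0785)]; print(a,q[:,1].min().round(4),q[:,1].max().round(4))
    q=C[(C[:,2]>.0225)&(C[:,2]<.036)&(C[:,0]<-.03)&(abs(C[:,1])<.07)]
    for b in (-.05,0.03,.05):
        k=q[abs(q[:,1]-b)<.01]; print('x at y',b,k[:,0].max().round(4))
```

```text
scene T 74 ((-100.57550811767578, -2.446910858154297), (38.95426559448242, 13.918960571289062), 1.5090007781982422)
tab 45 ((-225.509765625, -6.753788471221924), (10.985224723815918, 27.908597946166992), 88.86201477050781)
-0.06 -0.0771 0.0723
-0.08 -0.078 0.0728
-0.12 -0.0772 0.0749
-0.14 -0.0781 0.0708
x at y -0.05 -0.0644
x at y 0.03 -0.0612
x at y 0.05 -0.0623
top T 73 ((-101.23081970214844, -3.719914436340332), (37.671775817871094, 10.68612003326416), 1.611520767211914)
tab 0 
-0.06 -0.0476 0.0778
-0.08 -0.0538 0.0772
-0.12 -0.0437 0.0756
-0.14 -0.0355 0.0779
x at y -0.05 -0.0319
x at y 0.03 -0.0328
x at y 0.05 -0.0312
```

```bash
python3 -m inch '[{"x":1.9,"y":15,"z":-1.2,"twist":0},{"x":0,"y":15,"z":0,"twist":0},{"x":0,"y":12,"z":0,"twist":0},{"x":0,"y":8,"z":0,"twist":0},{"x":0,"y":4,"z":0,"twist":0},{"x":0,"y":2,"z":0,"twist":0},{"x":0,"y":0,"z":0,"twist":0},{"x":0,"y":0,"z":0,"twist":0}]'
python3 -c "
from h import *
t=P0+(-.1266)*XC+(-.0537)*YC; print('p3',t)
go(t[0],t[1],.0555,-9.3)"
```

```text
t: 33.15
tool_pos: [0.4815, -0.26, 0.2267]
orientation: [-1.568, 0.129, -0.129]
force: [-2.7, -1.4, 5.0]
opening: 0.0378
p3 [ 0.48168594 -0.25923511]
t 33.1 grasp [ 0.4815 -0.2602  0.0597] yaw -9.4 tilt [ 0.     -0.0011 -1.    ] open 0.0378 F [-2.7 -1.4  5. ]
  shift x,y,z mm [0.  4.2 1. ] twist -0.002 q6 -0.42
```

Run:
```python
from h import *
c=cam('scene','h11.png')
im=cv2.imread('pics/h11.png')[210:290,190:290]; cv2.imwrite('pics/h11c.png',cv2.resize(im,None,fx=7,fy=7,interpolation=cv2.INTER_CUBIC))
C=toC(cloud(c).reshape(-1,3))
q=C[(abs(C[:,0]+.127)<.025)&(abs(C[:,1]+.053)<.022)&(C[:,2]>.05)&(C[:,2]<.075)]; print(len(q),q.mean(0),np.percentile(q[:,2],[10,50,90]))
```

```text
46 [-0.11635684 -0.03839413  0.05880185] [0.05181147 0.05841329 0.06472317]
```

View pics/h11c.png

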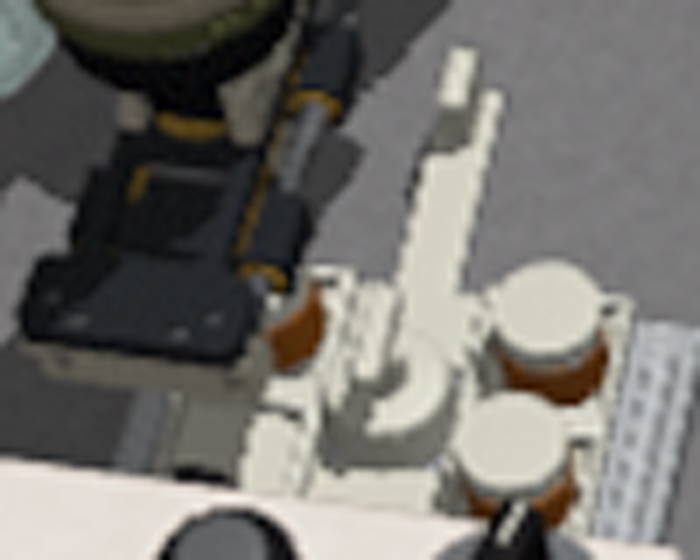

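Run:
```python
from h import *
c=cam('scene')
C=toC(cloud(c).reshape(-1,3))
for n,x0,x1,y0,y1 in(('p1',-.088,-.065,-.065,-.04),('mid+x',-.07,-.055,-.015,.015),('mid-x',-.14,-.13,-.012,.01),('deck',-.03,-.0,-.07,.07),('tongue',-.2,-.16,-.01,.005),('T',-.118,-.085,-.006,0.001)):
    q=C[(C[:,0]>x0)&(C[:,0]<x1)&(C[:,1]>y0)&(C[:,1]<y1)&(C[:,2]<.1)]
    print(n,len(q),np.percentile(q[:,2],[5,25,50,75,95]).round(4) if len(q) else '')
for y in np.arange(-.095,-.02,.005):
    q=C[(C[:,0]>-.09)&(C[:,0]<-.06)&(abs(C[:,1]-y)<.0025)&(C[:,2]<.1)]
    print(round(y,3),len(q),np.percentile(q[:,2],[10,50,90]).round(4) if len(q) else '')
```

```text
p1 67 [0.0194 0.0212 0.0229 0.0244 0.0262]
mid+x 21 [0.0214 0.0222 0.0237 0.0259 0.0268]
mid-x 19 [0.0198 0.0213 0.0234 0.0251 0.0274]
deck 0 
tongue 97 [-0.0029  0.0199  0.0217  0.0239  0.0259]
T 60 [0.0447 0.0511 0.0751 0.0773 0.0788]
-0.095 5 [0.0166 0.0199 0.0213]
-0.09 4 [0.0166 0.0184 0.0194]
-0.085 22 [0.0265 0.0289 0.0312]
-0.08 22 [0.0248 0.0281 0.0307]
-0.075 27 [0.0203 0.0283 0.0319]
-0.07 12 [0.022  0.0234 0.0261]
-0.065 14 [0.02   0.022  0.0258]
-0.06 15 [0.02   0.0224 0.0256]
-0.055 11 [0.0205 0.0233 0.0255]
-0.05 19 [0.02   0.0234 0.025 ]
-0.045 19 [0.0205 0.0228 0.0258]
-0.04 18 [0.0204 0.022  0.0243]
-0.035 14 [0.0219 0.0238 0.0253]
-0.03 16 [0.0284 0.0306 0.0321]
-0.025 30 [0.0202 0.0259 0.0308]
```

Run:
```python
from h import *
c=cam('scene')
C=toC(cloud(c).reshape(-1,3))
for x in np.arange(-.16,-.045,.004):
  r=[]
  for y0,y1 in((-.046,-.034),(-.066,-.046)):
    q=C[(abs(C[:,0]-x)<.002)&(C[:,1]>y0)&(C[:,1]<y1)&(C[:,2]<.1)]
    r.append((len(q),np.percentile(q[:,2],[10,50,90]).round(4).tolist() if len(q) else ''))
  print(round(x,3),r)
```

```text
-0.16 [(1, [0.0991, 0.0991, 0.0991]), (0, '')]
-0.156 [(1, [0.0985, 0.0985, 0.0985]), (0, '')]
-0.152 [(8, [0.0227, 0.0312, 0.0519]), (0, '')]
-0.148 [(7, [0.0217, 0.028, 0.0561]), (2, [0.0932, 0.0943, 0.0955])]
-0.144 [(2, [0.0196, 0.0221, 0.0245]), (4, [0.0877, 0.0909, 0.0938])]
-0.14 [(1, [0.0215, 0.0215, 0.0215]), (0, '')]
-0.136 [(0, ''), (0, '')]
-0.132 [(1, [0.0499, 0.0499, 0.0499]), (0, '')]
-0.128 [(7, [0.0528, 0.0627, 0.0647]), (0, '')]
-0.124 [(0, ''), (0, '')]
-0.12 [(12, [0.0216, 0.0527, 0.0617]), (0, '')]
-0.116 [(19, [0.0318, 0.0481, 0.0617]), (0, '')]
-0.112 [(31, [0.0246, 0.0432, 0.0574]), (2, [0.0222, 0.0224, 0.0226])]
-0.108 [(10, [0.0344, 0.0485, 0.067]), (0, '')]
-0.104 [(12, [0.0287, 0.0404, 0.0581]), (0, '')]
-0.1 [(10, [0.03, 0.033, 0.0618]), (1, [0.0282, 0.0282, 0.0282])]
-0.096 [(17, [0.0213, 0.0277, 0.033]), (14, [0.0218, 0.0258, 0.0287])]
-0.092 [(8, [0.0206, 0.0251, 0.0295]), (11, [0.0207, 0.0228, 0.0254])]
-0.088 [(9, [0.0187, 0.0233, 0.0264]), (12, [0.0186, 0.0225, 0.0273])]
-0.084 [(6, [0.0215, 0.0236, 0.0247]), (15, [0.0198, 0.0226, 0.025])]
-0.08 [(7, [0.0203, 0.0218, 0.0229]), (9, [0.0207, 0.0237, 0.026])]
-0.076 [(9, [0.0196, 0.0213, 0.0249]), (15, [0.0207, 0.023, 0.0253])]
-0.072 [(4, [0.0206, 0.0211, 0.0241]), (7, [0.0213, 0.0221, 0.0232])]
-0.068 [(7, [0.0196, 0.0214, 0.0246]), (5, [0.0175, 0.0228, 0.0244])]
-0.064 [(1, [0.0239, 0.0239, 0.0239]), (0, '')]
-0.06 [(0, ''), (0, '')]
-0.056 [(0, ''), (0, '')]
-0.052 [(0, ''), (0, '')]
-0.048 [(0, ''), (0, '')]
```

Run:
```python
from h import *
c=cam('scene'); W=cloud(c); C=toC(W.reshape(-1,3)).reshape(480,640,3)
hsv=cv2.cvtColor(c['color'],cv2.COLOR_RGB2HSV)
m=(hsv[...,0]<15)&(hsv[...,1]>120)&(hsv[...,2]>40)&(C[...,0]<-.02)&(C[...,0]>-.17)&(abs(C[...,1])<.09)
for s,n in((-1,'held'),(1,'placed')):
    k=m&(np.sign(C[...,1])==s); 
    n_,l,st_,cc=cv2.connectedComponentsWithStats(k.astype(np.uint8))
    for i in range(1,n_):
        if st_[i,4]<8: continue
        q=C[l==i]; 
        # circle fit
        A_=np.c_[2*q[:,:2],np.ones(len(q))]; b=(q[:,:2]**2).sum(1)
        # fixed radius lsq
        from scipy.optimize import least_squares
        r=least_squares(lambda p:np.hypot(q[:,0]-p[0],q[:,1]-p[1])-.019,q[:,:2].mean(0)-[.015,0])
        print(n,len(q),'centre',r.x.round(4),'rms',np.sqrt(np.mean(r.fun**2)).round(4),'z',np.percentile(q[:,2],[2,50,98]).round(4),cc[i])
        for zl in np.arange(.024,.06,.006):
            w=q[abs(q[:,2]-zl)<.003]
            if len(w)>5: r=least_squares(lambda p:np.hypot(w[:,0]-p[0],w[:,1]-p[1])-.019,r.x); print('  z',round(zl,3),len(w),r.x.round(4))
```

```text
held 28 centre [-0.125  -0.0533] rms 0.0015 z [0.0351 0.0482 0.0546] [231.39285714 257.42857143]
  z 0.042 9 [-0.1212 -0.0566]
  z 0.048 10 [-0.1269 -0.052 ]
placed 56 centre [-0.1295  0.0476] rms 0.001 z [0.0262 0.0368 0.0469] [269.26785714 263.89285714]
  z 0.03 16 [-0.13    0.0471]
  z 0.036 13 [-0.1297  0.0477]
  z 0.042 18 [-0.1292  0.048 ]
  z 0.048 6 [-0.129   0.0489]
placed 17 centre [-0.0771  0.0472] rms 0.0007 z [0.0282 0.0386 0.0471] [269.29411765 281.35294118]
placed 10 centre [-0.0761  0.047 ] rms 0.0005 z [0.028  0.0392 0.0452] [258.3 282.2]
```

```bash
python3 -m inch '[{"x":-1.5,"y":0,"z":0,"twist":0},{"x":0,"y":0,"z":0,"twist":0}]'|sed -n '2p;4p'
python3 -m inch '[{"x":0,"y":0,"z":1.5,"twist":0},{"x":0,"y":0,"z":0,"twist":0}]'|sed -n '2p;4p'
python3 -m inch '[{"x":1.5,"y":0,"z":0,"twist":0},{"x":0,"y":0,"z":0,"twist":0}]'|sed -n '2p;4p'
python3 -m inch '[{"x":1.5,"y":0,"z":0,"twist":0},{"x":0,"y":0,"z":0,"twist":0}]'|sed -n '2p;4p'
```

```text
tool_pos: [0.4804, -0.2596, 0.2268]
force: [0.7, -2.7, 4.6]
tool_pos: [0.4806, -0.2582, 0.227]
force: [-0.5, -3.8, 6.2]
tool_pos: [0.4816, -0.2584, 0.2268]
force: [-4.6, -2.6, 8.6]
tool_pos: [0.483, -0.2585, 0.2267]
force: [-4.5, -2.0, 9.6]
```

```bash
python3 -m inch '[{"x":-3.5,"y":-0.5,"z":-1.5,"twist":0},{"x":0,"y":0,"z":-1.5,"twist":0},{"x":0,"y":0.5,"z":0,"twist":0}]'|sed -n '2p;4p'
python3 -m inch '[{"x":0,"y":0,"z":-1.5,"twist":0},{"x":0,"y":0,"z":0,"twist":0}]'|sed -n '2p;4p'
python3 -m inch '[{"x":-1,"y":0,"z":0,"twist":0},{"x":0,"y":0,"z":0,"twist":0}]'|sed -n '2p;4p'
python3 -c "
from h import *
t=P0+(-.1266)*XC+(-.0537)*YC
go(t[0],t[1],.0555,-9.3)"
```

```text
tool_pos: [0.4792, -0.2605, 0.2262]
force: [-0.9, 0.9, 7.0]
tool_pos: [0.4786, -0.262, 0.2254]
force: [-0.5, -0.9, -1.1]
tool_pos: [0.4777, -0.2618, 0.2256]
force: [-0.2, -0.9, -0.6]
t 34.9 grasp [ 0.4775 -0.2616  0.0586] yaw -9.4 tilt [-1.1e-03  7.0e-04 -1.0e+00] open 0.0373 F [-0.2 -0.9 -0.6]
  shift x,y,z mm [3.8 3.1 3.1] twist -0.002 q6 -0.43
```

```bash
python3 -m inch '[{"x":0.5,"y":1,"z":0,"twist":0},{"x":0,"y":1,"z":0,"twist":0},{"x":0,"y":0,"z":0,"twist":0}]'|sed -n '2p;4p'
python3 -m inch '[{"x":0,"y":1,"z":0,"twist":0},{"x":0,"y":0,"z":0,"twist":0}]'|sed -n '2p;4p'
python3 -m inch '[{"x":0,"y":1,"z":0,"twist":0},{"x":0,"y":0,"z":0,"twist":0}]'|sed -n '2p;4p'
```

```text
tool_pos: [0.4784, -0.262, 0.224]
force: [-0.2, -1.2, -2.1]
tool_pos: [0.4785, -0.262, 0.2231]
force: [0.7, -0.5, -0.5]
tool_pos: [0.4786, -0.2621, 0.2225]
force: [-1.0, 0.9, 0.6]
```

```bash
python3 -m inch '[{"x":0,"y":1,"z":0,"twist":0},{"x":0,"y":0,"z":0,"twist":0}]'|sed -n '2p;4p'
python3 -m inch '[{"x":0,"y":0.7,"z":0,"twist":0},{"x":0,"y":0,"z":0,"twist":0}]'|sed -n '2p;4p'
python3 - <<'E'
from h import *
c=cam('scene','h12.png')
im=cv2.imread('pics/h12.png')[210:290,190:290]; cv2.imwrite('pics/h12c.png',cv2.resize(im,None,fx=7,fy=7,interpolation=cv2.INTER_CUBIC))
go(.47,-.26,.05,-9.3)
E
```

```text
tool_pos: [0.4787, -0.2621, 0.2222]
force: [-4.1, 3.9, 8.5]
tool_pos: [0.4788, -0.262, 0.2221]
force: [-5.3, 4.9, 14.8]
t 36.0 grasp [ 0.4788 -0.262   0.0551] yaw -9.39 tilt [ 3.e-04  0.e+00 -1.e+00] open 0.0375 F [-5.7  5.4 14.5]
  shift x,y,z mm [-9.   5.1  0.5] twist -0.002 q6 -0.43
```

View pics/h12c.png

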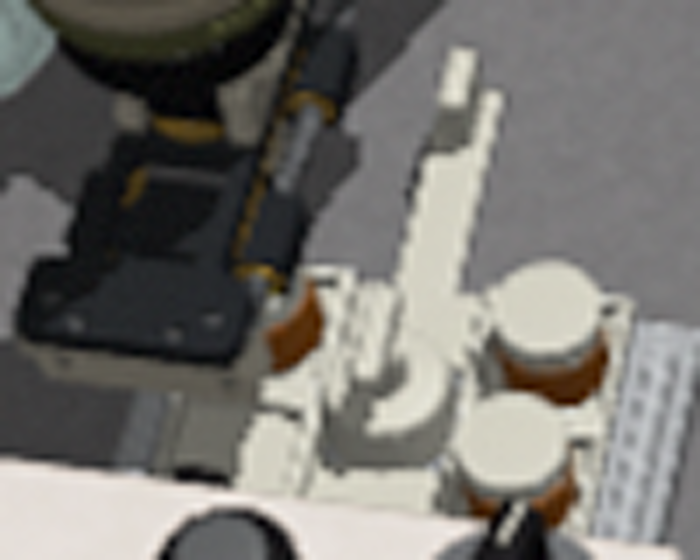

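```bash
python3 -m inch '[{"x":0,"y":-2,"z":0,"twist":0},{"x":0,"y":0,"z":0,"twist":0},{"x":0,"y":0,"z":0,"twist":0},{"x":0,"y":0,"z":0,"twist":0},{"x":0,"y":0,"z":0,"twist":0}]' 0.0
python3 -m inch '[{"x":0,"y":-10,"z":0,"twist":0},{"x":0,"y":-20,"z":0,"twist":0},{"x":0,"y":-30,"z":0,"twist":0},{"x":0,"y":-30,"z":0,"twist":0},{"x":-20,"y":-20,"z":0,"twist":0},{"x":-40,"y":0,"z":0,"twist":0},{"x":-40,"y":0,"z":20,"twist":0},{"x":-20,"y":0,"z":40,"twist":0},{"x":0,"y":0,"z":40,"twist":0},{"x":0,"y":0,"z":40,"twist":0},{"x":0,"y":0,"z":40,"twist":0},{"x":0,"y":0,"z":30,"twist":0}]'
cat >> h.py <<'E'
def inj(c,x0=-.16,x1=-.02,xm=-.1):
    C=toC(cloud(c).reshape(-1,3)); C=C[(C[:,0]>x0)&(C[:,0]<x1)&(abs(C[:,1])<.09)&(C[:,2]>.055)&(C[:,2]<.07)]
    for sx in(0,1):
        for sy in(0,1):
            q=C[((C[:,0]>xm)==sx)&(abs(C[:,1])>.025)&((C[:,1]>0)==sy)]
            if len(q)>10: (x,y),r=cv2.minEnclosingCircle(q[:,:2].astype(np.float32)*1000); print('in tray',len(q),round(x,1),round(y,1),round(r,1),np.median(q[:,2]).round(4))
E
python3 - <<'E'
from h import *
a=cam('scene','i1.png');b=cam('top','i1t.png')
for c in(a,b): 
    print();inj(c); jars(c); tray(c)
    C=toC(cloud(c).reshape(-1,3))
    q=C[(C[:,2]>.069)&(C[:,2]<.083)&(abs(C[:,0]+.1)<.025)&(abs(C[:,1])<.018)]; print('T',len(q),cv2.minAreaRect(q[:,:2].astype(np.float32)*1000))
    q=C[(C[:,2]>.042)&(C[:,2]<.056)&(abs(C[:,0]+.227)<.03)&(abs(C[:,1])<.02)]; print('tab',len(q),cv2.minAreaRect(q[:,:2].astype(np.float32)*1000) if len(q)>3 else '')
im=cv2.imread('pics/i1t.png')[170:300,360:480]; cv2.imwrite('pics/i1c.png',cv2.resize(im,None,fx=4,fy=4))
E
```

```text
t: 36.5
tool_pos: [0.4784, -0.262, 0.2223]
orientation: [-1.567, 0.129, -0.129]
force: [-0.0, -0.1, -0.4]
opening: 0.0462
t: 37.7
tool_pos: [0.3943, -0.0334, 0.3335]
orientation: [-1.567, 0.127, -0.13]
force: [0.8, 0.3, 0.2]
opening: 0.0463

in tray 173 -128.2 -49.8 20.9 0.0606
in tray 180 -129.5 48.5 20.4 0.0603
in tray 188 -74.8 48.4 19.6 0.0603
tray rect C 456 ((-106.48866271972656, -2.6495513916015625), (96.16645050048828, 149.26480102539062), 0.9965308308601379)
T 72 ((-99.98190307617188, -2.967782497406006), (10.56783676147461, 38.31475067138672), 89.12666320800781)
tab 41 ((-225.20639038085938, -6.2735185623168945), (27.467288970947266, 10.457817077636719), 1.3861709833145142)

in tray 187 -127.3 -52.5 19.0 0.0625
in tray 175 -128.1 47.9 18.8 0.062
in tray 183 -75.6 46.4 18.9 0.062
tray rect C 575 ((-102.54277801513672, -3.153778076171875), (106.79446411132812, 149.63894653320312), 1.7607873678207397)
T 69 ((-101.2465591430664, -3.160090446472168), (37.70768737792969, 11.031713485717773), 3.2022218704223633)
tab 50 ((-227.76683044433594, -6.836433410644531), (24.683813095092773, 10.079305648803711), 5.418243885040283)
```

View pics/i1c.png

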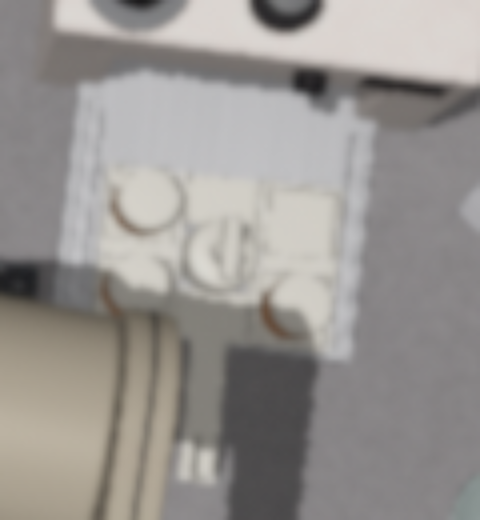

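View pics/i1.png

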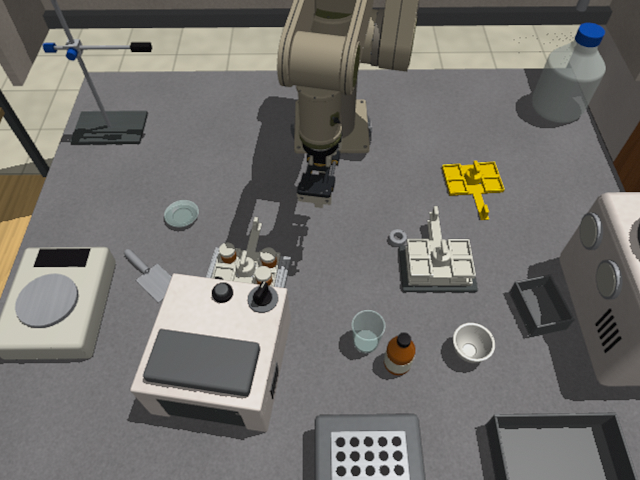

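```bash
python3 -m inch '[{"x":0,"y":0,"z":0,"twist":-0.07},{"x":0,"y":0,"z":0,"twist":-0.14},{"x":0,"y":0,"z":0,"twist":-0.14},{"x":0,"y":0,"z":0,"twist":-0.14},{"x":0,"y":0,"z":0,"twist":-0.14},{"x":0,"y":0,"z":0,"twist":-0.14},{"x":0,"y":0,"z":0,"twist":-0.14},{"x":0,"y":0,"z":0,"twist":-0.14},{"x":0,"y":0,"z":0,"twist":-0.14},{"x":0,"y":0,"z":0,"twist":-0.14},{"x":0,"y":0,"z":0,"twist":-0.14},{"x":0,"y":0,"z":0,"twist":-0.13}]' -0.3
python3 -m inch '[{"x":0,"y":0,"z":0,"twist":0},{"x":0,"y":0,"z":0,"twist":0}]'
python3 -c "
from h import *
t=P0+(-.227)*XC+(-.0065)*YC; print(t)
go(t[0],t[1],.12,82.0)"
```

```text
t: 39.0
tool_pos: [0.3944, -0.0361, 0.3331]
orientation: [-1.268, -1.113, 1.113]
force: [0.3, -0.3, 0.9]
opening: 0.033
t: 39.2
tool_pos: [0.3944, -0.0358, 0.3329]
orientation: [-1.272, -1.106, 1.106]
force: [-0.1, 0.3, -0.2]
opening: 0.0328
[ 0.39023333 -0.19643049]
t 39.2 grasp [ 0.3945 -0.0358  0.1659] yaw 82.02 tilt [ 4.e-04 -3.e-04 -1.e+00] open 0.0328 F [-0.1  0.3 -0.2]
  shift x,y,z mm [-159.6   45.9  -18.1] twist 0.0 q6 -1.65
```

```bash
python3 -m inch '[{"x":-15,"y":5,"z":-3,"twist":0},{"x":-30,"y":5,"z":-3,"twist":0},{"x":-35,"y":10,"z":-3,"twist":0},{"x":-35,"y":10,"z":-3,"twist":0},{"x":-30,"y":10,"z":-3,"twist":0},{"x":-14.6,"y":6,"z":-3,"twist":0},{"x":0,"y":0,"z":0,"twist":0},{"x":0,"y":0,"z":0,"twist":0}]'
python3 - <<'E'
from h import *
t=P0+(-.227)*XC+(-.0065)*YC
go(t[0],t[1],.047,82.0)
for n in('scene',):
    c=cam(n,'i2.png'); C=toC(cloud(c).reshape(-1,3))
    q=C[(C[:,2]>.042)&(C[:,2]<.056)&(abs(C[:,0]+.227)<.03)&(abs(C[:,1])<.02)]; print('tab',len(q),cv2.minAreaRect(q[:,:2].astype(np.float32)*1000) if len(q)>3 else '')
im=cv2.imread('pics/i2.png')[180:300,190:310]; cv2.imwrite('pics/i2c.png',cv2.resize(im,None,fx=5,fy=5))
E
```

```text
t: 40.0
tool_pos: [0.3908, -0.1955, 0.2866]
orientation: [-1.27, -1.108, 1.108]
force: [0.0, 0.5, -0.4]
opening: 0.0331
t 40.0 grasp [ 0.3908 -0.1953  0.1196] yaw 82.17 tilt [-5.e-04  9.e-04 -1.e+00] open 0.0331 F [ 0.   0.5 -0.4]
  shift x,y,z mm [-1.2 72.6  0.3] twist 0.003 q6 -2.02
tab 41 ((-226.6841583251953, -6.453582763671875), (9.871190071105957, 26.778093338012695), 89.58943939208984)
```

View pics/i2c.png

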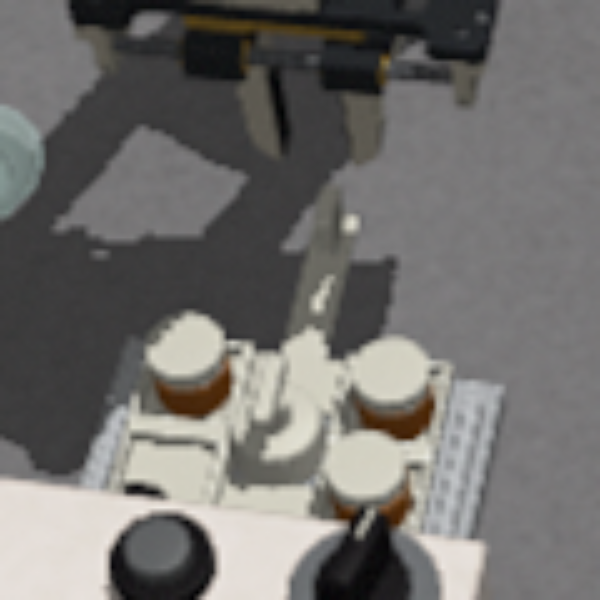

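The jars stand in three pockets, at crop (190,360), (395,385) and (370,475), and the tab at (340,215) is under the gripper. I'll descend and grip the tab.

```bash
python3 -m inch '[{"x":-1.2,"y":20,"z":0,"twist":0},{"x":0,"y":20,"z":0,"twist":0},{"x":0,"y":20,"z":0,"twist":0},{"x":0,"y":8,"z":0,"twist":0},{"x":0,"y":4,"z":0,"twist":0},{"x":0,"y":0,"z":0,"twist":0},{"x":0,"y":0,"z":0,"twist":0}]'
python3 -m inch '[{"x":0,"y":0,"z":0,"twist":0},{"x":0,"y":0,"z":0,"twist":0},{"x":0,"y":0,"z":0,"twist":0},{"x":0,"y":0,"z":0,"twist":0},{"x":0,"y":0,"z":0,"twist":0}]' -1 15
python3 - <<'E'
from h import *
t=P0+(-.227)*XC+(0)*YC
go(t[0],t[1],.047,80.7)
inj(cam('scene'));inj(cam('top'))
E
```

```text
t: 40.75
tool_pos: [0.3912, -0.1971, 0.2156]
orientation: [-1.271, -1.11, 1.109]
force: [0.9, -0.4, -0.0]
opening: 0.0325
t: 41.25
tool_pos: [0.3908, -0.1973, 0.2149]
orientation: [-1.271, -1.109, 1.109]
force: [-0.5, 0.6, 2.0]
opening: 0.0099
t 41.2 grasp [ 0.3908 -0.1973  0.0479] yaw 82.26 tilt [ 5.e-04 -5.e-04 -1.e+00] open 0.0099 F [-0.5  0.6  2. ]
  shift x,y,z mm [7.3 0.9 0.6] twist 0.027 q6 -2.02
in tray 175 -128.0 -50.8 20.1 0.06
in tray 175 -127.6 47.8 19.4 0.0604
in tray 188 -74.4 47.1 19.7 0.061
in tray 187 -128.6 47.9 18.7 0.0621
in tray 185 -75.5 47.3 18.7 0.0624
```

```bash
python3 -m inch '[{"x":0.7,"y":0,"z":-1,"twist":0.003},{"x":0.7,"y":0,"z":-2,"twist":0.003},{"x":0.7,"y":0,"z":-3,"twist":0.003},{"x":0.7,"y":0,"z":-3,"twist":0.003},{"x":0.7,"y":0,"z":-3,"twist":0.003},{"x":0.7,"y":0,"z":-3,"twist":0.003},{"x":0.7,"y":0,"z":-3,"twist":0.003},{"x":0.7,"y":0,"z":-3,"twist":0.003},{"x":0.7,"y":0,"z":-3,"twist":0.003},{"x":0.2,"y":0,"z":-2,"twist":0},{"x":0,"y":0,"z":-1,"twist":0},{"x":0,"y":0,"z":0,"twist":0}]'
python3 - <<'E'
from h import *
t=P0+(-.068)*XC+(0)*YC
go(t[0],t[1],.047,80.7)
c=cam('scene','i3.png');inj(c,-.14,0,-.07);d=cam('top','i3t.png');inj(d,-.14,0,-.07)
for c in(c,d):
    C=toC(cloud(c).reshape(-1,3))
    q=C[(C[:,2]>.069)&(C[:,2]<.083)&(abs(C[:,0]+.073)<.025)&(abs(C[:,1])<.018)]; print('T',len(q),cv2.minAreaRect(q[:,:2].astype(np.float32)*1000))
im=cv2.imread('pics/i3.png')[180:300,190:310]; cv2.imwrite('pics/i3c.png',cv2.resize(im,None,fx=5,fy=5))
E
```

```text
t: 42.55
tool_pos: [0.4181, -0.1945, 0.2147]
orientation: [-1.28, -1.088, 1.09]
force: [-4.9, 0.4, 9.7]
opening: 0.0097
t 42.5 grasp [ 0.4179 -0.1944  0.0477] yaw 80.74 tilt [-1.4e-03  4.0e-04 -1.0e+00] open 0.0097 F [-4.9  0.4  9.7]
  shift x,y,z mm [  -0.     0.5 -132. ] twist 0.001 q6 -1.96
in tray 182 -104.0 -45.8 20.4 0.0608
in tray 184 -100.9 54.3 19.5 0.0605
in tray 92 -49.5 52.2 18.4 0.0612
in tray 184 -101.0 53.4 18.8 0.0622
in tray 184 -30.5 64.0 39.3 0.0624
T 70 ((-73.1861343383789, 1.5424585342407227), (39.9560546875, 11.087721824645996), 0.048102401196956635)
T 67 ((-74.8199234008789, 1.515535593032837), (9.96958065032959, 38.02401351928711), 89.34126281738281)
```

View pics/i3c.png

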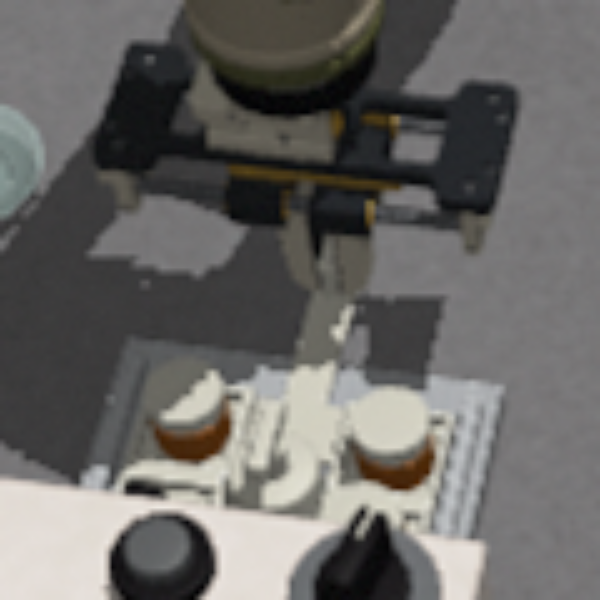

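```bash
python3 -m inch '[{"x":-0.3,"y":-0.5,"z":-2,"twist":0},{"x":-0.3,"y":0,"z":-4,"twist":0},{"x":-0.3,"y":0,"z":-6,"twist":0},{"x":-0.3,"y":0,"z":-7,"twist":0},{"x":0,"y":0,"z":-7,"twist":0},{"x":0,"y":0,"z":-7,"twist":0},{"x":0,"y":0,"z":-7,"twist":0},{"x":0,"y":0,"z":-7,"twist":0},{"x":0,"y":0,"z":-7,"twist":0},{"x":0,"y":0,"z":-5,"twist":0},{"x":0,"y":0,"z":-3,"twist":0},{"x":0,"y":0,"z":-2,"twist":0}]'
python3 - <<'E'
from h import *
t=P0+(-.068)*XC+(0)*YC
go(t[0],t[1],.047,80.7)
c=cam('scene','i4.png')
C=toC(cloud(c).reshape(-1,3))
q=C[(C[:,2]>.042)&(C[:,2]<.056)&(abs(C[:,0]+.14)<.03)&(abs(C[:,1])<.02)]; print('tab',len(q),cv2.minAreaRect(q[:,:2].astype(np.float32)*1000) if len(q)>3 else '')
im=cv2.imread('pics/i4.png')[180:300,190:310]; cv2.imwrite('pics/i4c.png',cv2.resize(im,None,fx=5,fy=5))
E
```

```text
t: 43.85
tool_pos: [0.4813, -0.206, 0.2149]
orientation: [-1.28, -1.088, 1.09]
force: [-6.3, 1.2, 7.0]
opening: 0.0098
t 43.9 grasp [ 0.481  -0.2059  0.0479] yaw 80.73 tilt [-1.4e-03  6.0e-04 -1.0e+00] open 0.0098 F [-6.3  1.2  7. ]
  shift x,y,z mm [  1.1   0.8 -67.9] twist 0.001 q6 -1.91
tab 63 ((-131.6994171142578, 0.7356624603271484), (38.35810852050781, 15.785673141479492), 85.0404281616211)
```

View pics/i4c.png

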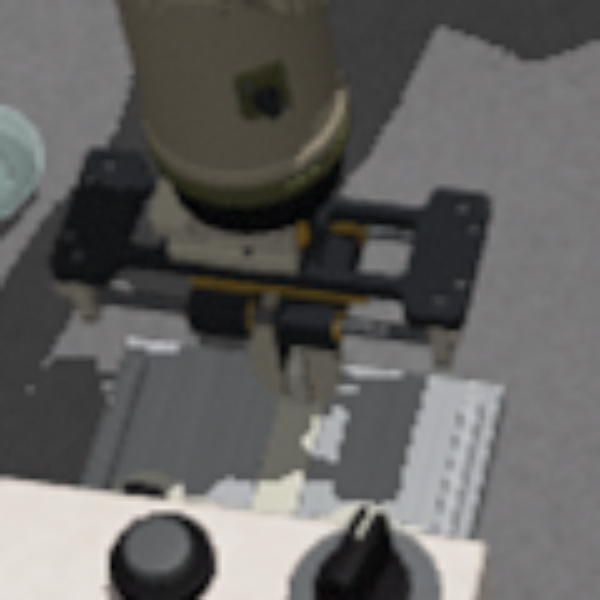

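```bash
python3 -m inch '[{"x":0,"y":-0.5,"z":-2,"twist":0},{"x":0,"y":0,"z":-4,"twist":0},{"x":0,"y":0,"z":-6,"twist":0},{"x":0,"y":0,"z":-7,"twist":0},{"x":0,"y":0,"z":-7,"twist":0},{"x":0,"y":0,"z":-7,"twist":0},{"x":0,"y":0,"z":-7,"twist":0},{"x":0,"y":0,"z":-7,"twist":0},{"x":0,"y":0,"z":-6,"twist":0},{"x":0,"y":0,"z":-4,"twist":0},{"x":0,"y":0,"z":-3,"twist":0},{"x":0,"y":0,"z":-2,"twist":0}]'
python3 - <<'E'
from h import *
t=P0+(-.068)*XC+(0)*YC
go(t[0],t[1],.047,80.7)
E
python3 -m inch '[{"x":0,"y":0,"z":-1.5,"twist":0},{"x":0,"y":0,"z":-1.5,"twist":0},{"x":0,"y":0,"z":0,"twist":0}]'
python3 -m inch '[{"x":0,"y":0,"z":-1,"twist":0},{"x":0,"y":0,"z":-1,"twist":0},{"x":0,"y":0,"z":0,"twist":0}]'
```

```text
t: 45.1
tool_pos: [0.5427, -0.2162, 0.2156]
orientation: [-1.281, -1.089, 1.089]
force: [-0.6, 0.2, -2.9]
opening: 0.0099
t 45.1 grasp [ 0.5427 -0.2162  0.0486] yaw 80.73 tilt [-0. -0. -1.] open 0.0099 F [-0.6  0.2 -2.9]
  shift x,y,z mm [ 1.3  1.6 -5.4] twist 0.001 q6 -1.88
t: 45.4
tool_pos: [0.5455, -0.2166, 0.2156]
orientation: [-1.282, -1.089, 1.089]
force: [1.0, -0.3, -1.4]
opening: 0.0097
t: 45.7
tool_pos: [0.5475, -0.2169, 0.2156]
orientation: [-1.281, -1.089, 1.089]
force: [-0.1, -0.2, -1.1]
opening: 0.0097
```

```bash
python3 -m inch '[{"x":0,"y":0.5,"z":-1,"twist":0},{"x":0,"y":0,"z":-1,"twist":0},{"x":0,"y":0,"z":0,"twist":0}]'|sed -n '2p;4p'
python3 -m inch '[{"x":0,"y":0,"z":-1,"twist":0},{"x":0,"y":0,"z":0,"twist":0}]'|sed -n '2p;4p'
python3 -m inch '[{"x":0,"y":0,"z":-1,"twist":0},{"x":0,"y":0,"z":0,"twist":0}]'|sed -n '2p;4p'
python3 -c "
from h import *
t=P0+(-.068)*XC+(0)*YC
go(t[0],t[1],.047,80.7)"
```

```text
tool_pos: [0.5495, -0.2173, 0.2152]
force: [-0.9, -0.8, -1.2]
tool_pos: [0.5504, -0.2174, 0.2151]
force: [-1.3, 0.5, -0.8]
tool_pos: [0.5509, -0.2174, 0.2149]
force: [-6.0, 0.8, 2.8]
t 46.4 grasp [ 0.5506 -0.2173  0.0479] yaw 80.73 tilt [-1.9e-03  6.0e-04 -1.0e+00] open 0.01 F [-6.   0.8  2.8]
  shift x,y,z mm [1.2 0.9 2.6] twist 0.001 q6 -1.87
```

```bash
python3 -m inch '[{"x":0,"y":0,"z":-1.5,"twist":0},{"x":0,"y":0,"z":0,"twist":0}]'|sed -n '2p;4p'
python3 - <<'E'
from h import *
c=cam('scene','i5.png');d=cam('top','i5t.png')
for c in(c,d):
  C=toC(cloud(c).reshape(-1,3))
  q=C[(C[:,2]>.042)&(C[:,2]<.056)&(abs(C[:,0]+.068)<.03)&(abs(C[:,1])<.02)]; print('tab',len(q),cv2.minAreaRect(q[:,:2].astype(np.float32)*1000) if len(q)>3 else '')
im=cv2.imread('pics/i5.png')[180:300,190:310]; cv2.imwrite('pics/i5c.png',cv2.resize(im,None,fx=5,fy=5))
E
```

```text
tool_pos: [0.5516, -0.2176, 0.2148]
force: [-11.0, 2.7, 7.2]
tab 59 ((-58.68003463745117, 0.6176776885986328), (38.59092712402344, 13.01594066619873), 85.544189453125)
tab 0
```

View pics/i5c.png

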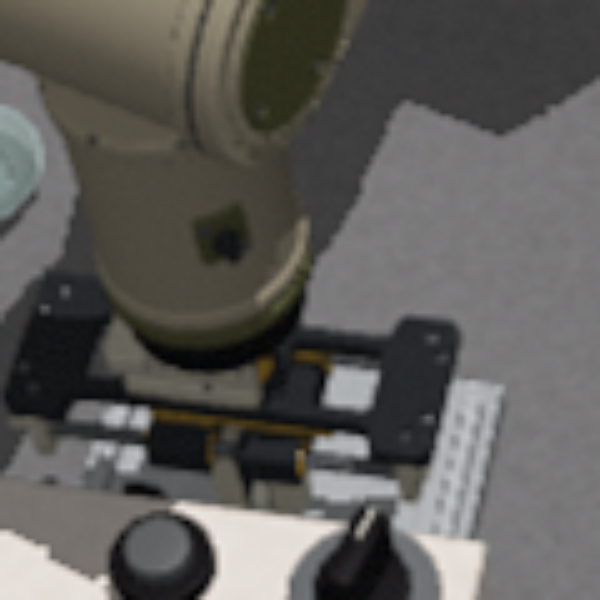

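```bash
python3 -m inch '[{"x":0,"y":0,"z":0.7,"twist":0},{"x":0,"y":0,"z":0,"twist":0},{"x":0,"y":0,"z":0,"twist":0},{"x":0,"y":0,"z":0,"twist":0},{"x":0,"y":0,"z":0,"twist":0}]' -0.4
python3 -m inch '[{"x":0,"y":-8,"z":0,"twist":0},{"x":0,"y":-15,"z":0,"twist":0},{"x":0,"y":-25,"z":0,"twist":0},{"x":0,"y":-35,"z":0,"twist":0},{"x":0,"y":-40,"z":15,"twist":0},{"x":0,"y":-40,"z":30,"twist":0},{"x":0,"y":-20,"z":30,"twist":0},{"x":35,"y":0,"z":30,"twist":0},{"x":35,"y":0,"z":30,"twist":0},{"x":35,"y":0,"z":30,"twist":0},{"x":0,"y":0,"z":0,"twist":0}]'
python3 - <<'E'
from h import *
c=cam('scene','i6.png');d=cam('top','i6t.png')
for c in(c,d):
  C=toC(cloud(c).reshape(-1,3))
  q=C[(C[:,2]>.043)&(C[:,2]<.057)&(abs(C[:,0]+.068)<.025)&(abs(C[:,1])<.02)]; print('tab',len(q),cv2.minAreaRect(q[:,:2].astype(np.float32)*1000) if len(q)>3 else '')
  q=C[(C[:,2]>.023)&(C[:,2]<.04)&(C[:,0]<-.02)&(C[:,0]>-.12)&(abs(C[:,1])<.03)]; print('tongue end x',q[:,0].min())
im=cv2.imread('pics/i6t.png')[130:270,360:500]; cv2.imwrite('pics/i6c.png',cv2.resize(im,None,fx=4,fy=4))
E
```

```text
t: 47.2
tool_pos: [0.5523, -0.2177, 0.2151]
orientation: [-1.282, -1.089, 1.089]
force: [-0.5, -0.0, 0.7]
opening: 0.0279
t: 48.3
tool_pos: [0.404, -0.0843, 0.3994]
orientation: [-1.281, -1.093, 1.09]
force: [0.9, -1.0, 0.0]
opening: 0.0277
tab 50 ((-65.9010238647461, 0.4345097541809082), (26.01291847229004, 10.553976058959961), 0.9071962237358093)
tongue end x -0.11913737791647351
tab 47 ((-66.58203887939453, 0.8429050445556641), (10.213322639465332, 25.80085563659668), 89.67828369140625)
tongue end x -0.09657430811211797
```

View pics/i6c.png

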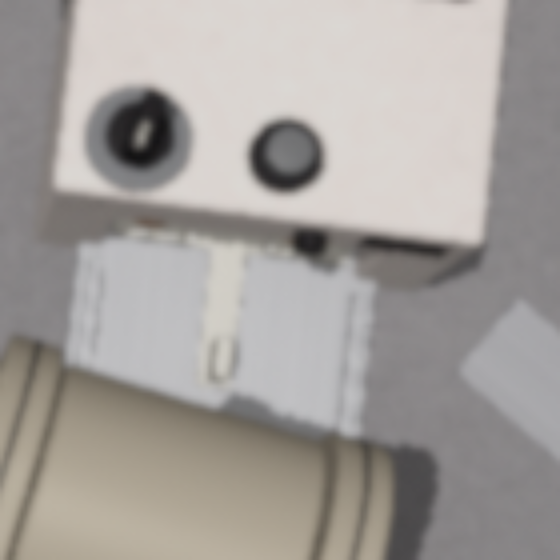

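View pics/i6.png

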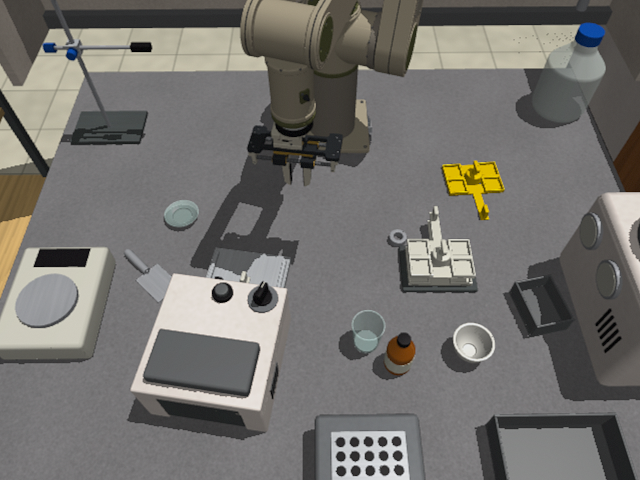

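Run:
```python
from h import *
for n in('top','scene'):
    P=cloud(cam(n)).reshape(-1,3); P=P[~np.isnan(P[:,0])]
    for lo in(.165,.18,.185):
        k=P[(abs(P[:,0]-.663)<.04)&(abs(P[:,1]+.153)<.04)&(P[:,2]>lo)&(P[:,2]<.2)]
        print(n,lo,len(k),cv2.minAreaRect(k[:,:2].astype(np.float32)*1000),np.percentile(k[:,2],[50,95]))
    k=P[(abs(P[:,0]-.648)<.03)&(abs(P[:,1]+.236)<.03)&(P[:,2]>.158)&(P[:,2]<.18)]
    print('btn',len(k),cv2.minEnclosingCircle(k[:,:2].astype(np.float32)*1000),np.percentile(k[:,2],[5,50,95]))
go(.6635,-.1535,.26,67.3)
```

```text
top 0.165 122 ((661.99609375, -153.30357360839844), (15.937766075134277, 37.3450927734375), 72.90796661376953) [0.18829993 0.19219599]
top 0.18 106 ((662.0730590820312, -153.44358825683594), (13.93248462677002, 37.07508850097656), 67.26094055175781) [0.18869367 0.19223392]
top 0.185 99 ((662.414306640625, -153.3904266357422), (13.601131439208984, 36.48931121826172), 67.33856964111328) [0.18894943 0.19224364]
btn 168 ((648.3292846679688, -236.9786834716797), 21.095382690429688) [0.15836804 0.16562238 0.16962251]
scene 0.165 192 ((664.02294921875, -153.49539184570312), (14.923659324645996, 37.9788703918457), 66.79170227050781) [0.18549722 0.18953024]
scene 0.18 131 ((663.6531372070312, -153.79876708984375), (14.02648639678955, 37.17948532104492), 69.00253295898438) [0.18678652 0.18987833]
scene 0.185 104 ((663.5575561523438, -153.67926025390625), (13.66967487335205, 37.09977340698242), 67.8909912109375) [0.18724889 0.18998811]
btn 154 ((650.8693237304688, -237.0338592529297), 18.754459381103516) [0.15866859 0.16493927 0.16820456]
t 48.5 grasp [ 0.4069 -0.0881  0.2322] yaw 80.73 tilt [ 0.0019 -0.001  -1.    ] open 0.0278 F [-0.3  0.7 -0.8]
  shift x,y,z mm [ -23.2  -27.3 -263.9] twist 0.234 q6 -1.75
```

Knob centre is (663,-153.5) with its top at about z = 0.190 and the bar at 67.5° minus 90°. Sizes match the given 38 x 14 mm. Moving above it.

```bash
python3 -m inch '[{"x":-2,"y":-8,"z":-15,"twist":0},{"x":-2,"y":-10,"z":-30,"twist":0},{"x":-3,"y":-10,"z":-35,"twist":0},{"x":-3,"y":0,"z":-35,"twist":0},{"x":-3,"y":0,"z":-35,"twist":0},{"x":-3,"y":0,"z":-35,"twist":0},{"x":-3,"y":0,"z":-35,"twist":0},{"x":-2,"y":0,"z":-28,"twist":0},{"x":-2,"y":0,"z":-15.9,"twist":0},{"x":0,"y":0,"z":0,"twist":0.1},{"x":0,"y":0,"z":0,"twist":0.1},{"x":0,"y":0,"z":0,"twist":0.032}]' -0.35
python3 -m inch '[{"x":0,"y":0,"z":0,"twist":0},{"x":0,"y":0,"z":0,"twist":0}]'
python3 - <<'E'
from h import *
go(.663,-.1535,.187,67.4)
cam('scene','j1.png')
im=cv2.imread('pics/j1.png')[200:320,200:320]; cv2.imwrite('pics/j1c.png',cv2.resize(im,None,fx=5,fy=5))
E
```

```text
t: 49.7
tool_pos: [0.6637, -0.1544, 0.4248]
orientation: [-1.371, -0.909, 0.911]
force: [0.4, 0.1, 0.2]
opening: 0.0302
t: 49.9
tool_pos: [0.6633, -0.1537, 0.4254]
orientation: [-1.37, -0.914, 0.915]
force: [0.0, -0.5, 0.7]
opening: 0.0301
t 49.9 grasp [ 0.6632 -0.1537  0.2584] yaw 67.45 tilt [-7.e-04  2.e-04 -1.e+00] open 0.0301 F [ 0.  -0.5  0.7]
  shift x,y,z mm [ 0.1 71.4  0.2] twist 0.001 q6 -1.48
```

View pics/j1c.png

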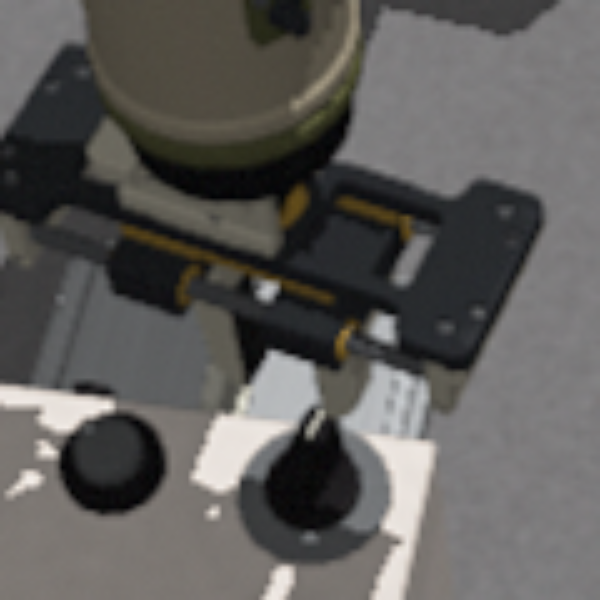

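```bash
python3 -m inch '[{"x":0,"y":20,"z":0,"twist":0},{"x":0,"y":20,"z":0,"twist":0},{"x":0,"y":18,"z":0,"twist":0},{"x":0,"y":9,"z":0,"twist":0},{"x":0,"y":4,"z":0,"twist":0},{"x":0,"y":0,"z":0,"twist":0},{"x":0,"y":0,"z":0,"twist":0}]'
python3 -m inch '[{"x":0,"y":0,"z":0,"twist":0},{"x":0,"y":0,"z":0,"twist":0},{"x":0,"y":0,"z":0,"twist":0},{"x":0,"y":0,"z":0,"twist":0}]' -1 12
python3 -m inch '[{"x":0,"y":0,"z":0,"twist":0.1},{"x":0,"y":0,"z":0,"twist":0.12},{"x":0,"y":0,"z":0,"twist":0.12},{"x":0,"y":0,"z":0,"twist":0.12},{"x":0,"y":0,"z":0,"twist":0.12},{"x":0,"y":0,"z":0,"twist":0.12},{"x":0,"y":0,"z":0,"twist":0.12},{"x":0,"y":0,"z":0,"twist":0.12},{"x":0,"y":0,"z":0,"twist":0.12},{"x":0,"y":0,"z":0,"twist":0.12},{"x":0,"y":0,"z":0,"twist":0},{"x":0,"y":0,"z":0,"twist":0}]'
python3 - <<'E'
from h import *
go(.663,-.1535,.187,67.4);print(st()[0]['wrist_torque'])
E
```

```text
t: 50.65
tool_pos: [0.6633, -0.1528, 0.3563]
orientation: [-1.371, -0.916, 0.914]
force: [-0.8, -0.7, 0.3]
opening: 0.03
t: 51.05
tool_pos: [0.6625, -0.1546, 0.3561]
orientation: [-1.374, -0.912, 0.915]
force: [-4.8, -8.2, 3.2]
opening: 0.0142
t: 52.25
tool_pos: [0.6622, -0.1545, 0.3561]
orientation: [-1.574, 0.005, -0.002]
force: [-6.6, -7.2, 4.7]
opening: 0.0154
t 52.2 grasp [ 0.662  -0.1551  0.1891] yaw -0.26 tilt [-0.0014 -0.0033 -1.    ] open 0.0154 F [-6.6 -7.2  4.7]
  shift x,y,z mm [1.  2.1 1.6] twist -1.181 q6 -0.3
[-1.38194298  1.35682868  0.20182976]
```

```bash
python3 -m inch '[{"x":0,"y":0,"z":1,"twist":0.05},{"x":0,"y":0,"z":0,"twist":0.05},{"x":0,"y":0,"z":0,"twist":0.05},{"x":0,"y":0,"z":0,"twist":0},{"x":0,"y":0,"z":0,"twist":0}]'
python3 -c "
from h import *
go(.663,-.1535,.187,67.4);print(st()[0]['wrist_torque'])"
python3 -m inch '[{"x":0,"y":0,"z":0,"twist":0.04},{"x":0,"y":0,"z":0,"twist":0.03},{"x":0,"y":0,"z":0,"twist":0},{"x":0,"y":0,"z":0,"twist":0}]'
python3 -c "
from h import *
go(.663,-.1535,.187,67.4);print(st()[0]['wrist_torque'])"
```

```text
t: 52.75
tool_pos: [0.6622, -0.1535, 0.356]
orientation: [-1.571, 0.122, -0.12]
force: [-8.5, -8.1, 3.9]
opening: 0.0178
t 52.8 grasp [ 0.6619 -0.1541  0.189 ] yaw -8.84 tilt [-0.0016 -0.0033 -1.    ] open 0.0178 F [-8.5 -8.1  3.9]
  shift x,y,z mm [1.  2.  0.7] twist -1.331 q6 -0.15
[-1.40179403  1.34288133  0.4022986 ]
t: 53.15
tool_pos: [0.6622, -0.1534, 0.356]
orientation: [-1.567, 0.177, -0.175]
force: [-8.0, -7.1, 4.2]
opening: 0.0189
t 53.1 grasp [ 0.6619 -0.1539  0.189 ] yaw -12.83 tilt [-0.0017 -0.0031 -1.    ] open 0.0189 F [-8.  -7.1  4.2]
  shift x,y,z mm [1.  1.9 0.6] twist -1.4 q6 -0.08
[-1.32364417  1.46296287  0.5093044 ]
```

Opening and torque are rising, so the knob is at its stop. Release and check.

```bash
python3 -m inch '[{"x":0,"y":0,"z":0,"twist":-0.08},{"x":0,"y":0,"z":0,"twist":0},{"x":0,"y":0,"z":0,"twist":0},{"x":0,"y":0,"z":0,"twist":0},{"x":0,"y":0,"z":0,"twist":0}]' -0.2
python3 -m inch '[{"x":0,"y":-10,"z":0,"twist":0},{"x":0,"y":-20,"z":0,"twist":0},{"x":0,"y":-30,"z":0,"twist":0},{"x":0,"y":-20,"z":0,"twist":0},{"x":-40,"y":0,"z":0,"twist":0},{"x":-40,"y":0,"z":0,"twist":0},{"x":-40,"y":0,"z":0,"twist":0},{"x":0,"y":0,"z":0,"twist":0}]' -1
python3 - <<'E'
from h import *
for n in('top','scene'):
    c=cam(n,'j2%s.png'%n[0]);P=cloud(c).reshape(-1,3); P=P[~np.isnan(P[:,0])]
    k=P[(abs(P[:,0]-.663)<.04)&(abs(P[:,1]+.153)<.04)&(P[:,2]>.181)&(P[:,2]<.2)]
    if len(k)>5: print(n,len(k),cv2.minAreaRect(k[:,:2].astype(np.float32)*1000))
go(.6495,-.237,.187,67.4)
im=cv2.imread('pics/j2s.png')[200:320,200:320]; cv2.imwrite('pics/j2c.png',cv2.resize(im,None,fx=5,fy=5))
E
```

```text
t: 53.65
tool_pos: [0.663, -0.1515, 0.3551]
orientation: [-1.568, 0.113, -0.113]
force: [-0.6, 0.6, -0.4]
opening: 0.0374
t: 54.45
tool_pos: [0.5404, -0.1337, 0.4345]
orientation: [-1.567, 0.115, -0.11]
force: [0.2, -0.2, -0.2]
opening: 0.0007
scene 133 ((663.9607543945312, -153.6998291015625), (16.20465850830078, 36.33150100708008), 5.446267127990723)
t 54.5 grasp [ 0.5439 -0.1346  0.2692] yaw -8.22 tilt [ 1.7e-03 -5.0e-04 -1.0e+00] open 0.0004 F [ 0.9 -0.8 -0.1]
  shift x,y,z mm [119.   82.5 -86.3] twist -1.32 q6 -0.19
```

View pics/j2c.png

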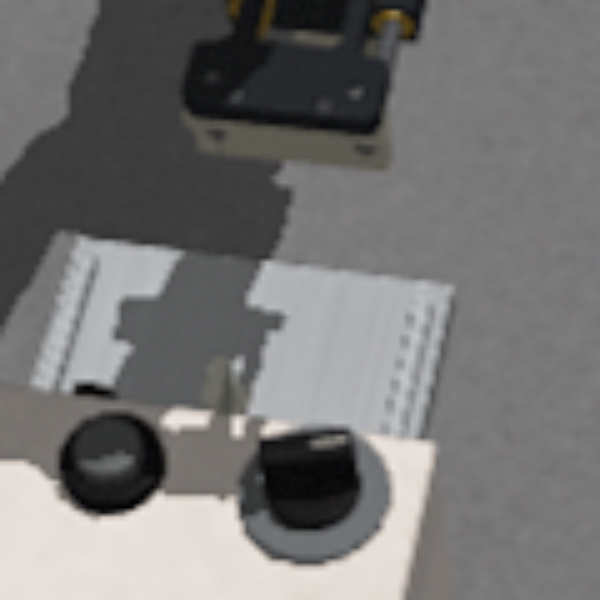

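```bash
python3 -m inch '[{"x":15,"y":0,"z":-15,"twist":0},{"x":25,"y":0,"z":-20,"twist":0},{"x":30,"y":5,"z":-20,"twist":0},{"x":25,"y":15,"z":-18,"twist":0},{"x":15,"y":20,"z":-10,"twist":0},{"x":9,"y":20,"z":-3.3,"twist":0},{"x":0,"y":0,"z":0,"twist":0},{"x":0,"y":0,"z":0,"twist":0}]'
python3 - <<'E'
from h import *
go(.6495,-.237,.188,-8.2)
c=cam('scene','j3.png')
im=cv2.imread('pics/j3.png')[200:320,200:320]; cv2.imwrite('pics/j3c.png',cv2.resize(im,None,fx=5,fy=5))
c=cam('top')
for n,c in(('top',c),('scene',cam('scene'))):
    P=cloud(c).reshape(-1,3)
    k=P[(abs(P[:,0]-.663)<.04)&(abs(P[:,1]+.153)<.04)&(P[:,2]>.183)&(P[:,2]<.2)]
    if len(k)>5: print(len(k),cv2.minAreaRect(k[:,:2].astype(np.float32)*1000))
E
```

```text
t: 55.35
tool_pos: [0.6502, -0.237, 0.3749]
orientation: [-1.568, 0.113, -0.112]
force: [-0.2, 0.3, 0.8]
opening: 0.0004
t 55.4 grasp [ 0.6501 -0.237   0.2079] yaw -8.19 tilt [-7.e-04  4.e-04 -1.e+00] open 0.0004 F [-0.2  0.3  0.8]
  shift x,y,z mm [-0.6 19.9 -0.1] twist 0.0 q6 -0.28
110 ((663.1520385742188, -153.76759338378906), (14.824267387390137, 38.64154815673828), 5.5706987380981445)
125 ((663.2686157226562, -153.91563415527344), (16.42179298400879, 36.75423049926758), 0.989387571811676)
```

View pics/j3c.png

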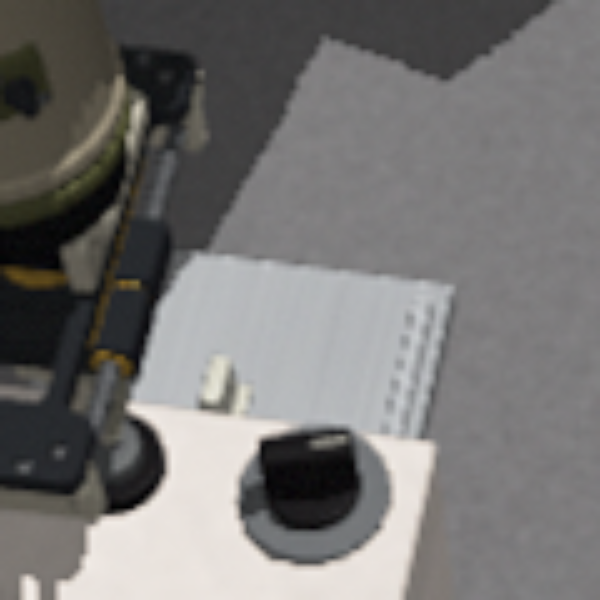

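```bash
python3 -m inch '[{"x":0,"y":10,"z":0,"twist":0},{"x":0,"y":7,"z":0,"twist":0},{"x":0,"y":3,"z":0,"twist":0},{"x":0,"y":0,"z":0,"twist":0}]'|sed -n '2p;4p'
python3 -m inch '[{"x":0,"y":2,"z":0,"twist":0},{"x":0,"y":0,"z":0,"twist":0}]'|sed -n '2p;4p'
python3 -m inch '[{"x":0,"y":2,"z":0,"twist":0},{"x":0,"y":0,"z":0,"twist":0}]'|sed -n '2p;4p'
python3 -m inch '[{"x":0,"y":2,"z":0,"twist":0},{"x":0,"y":0,"z":0,"twist":0}]'|sed -n '2p;4p'
```

```text
tool_pos: [0.6493, -0.2368, 0.3539]
force: [-0.2, -0.7, -0.4]
tool_pos: [0.6497, -0.237, 0.3532]
force: [-0.3, 0.4, -0.0]
tool_pos: [0.6498, -0.237, 0.3512]
force: [0.2, -0.5, 2.2]
tool_pos: [0.6498, -0.2371, 0.3492]
force: [0.9, -0.0, 3.2]
```

```bash
python3 -m inch '[{"x":0,"y":1.5,"z":0,"twist":0},{"x":0,"y":0,"z":0,"twist":0}]'|sed -n '2p;4p'
python3 -m inch '[{"x":0,"y":1.5,"z":0,"twist":0},{"x":0,"y":0,"z":0,"twist":0}]'|sed -n '2p;4p'
python3 -m inch '[{"x":0,"y":1.5,"z":0,"twist":0},{"x":0,"y":0,"z":0,"twist":0},{"x":0,"y":0,"z":0,"twist":0}]'|sed -n '2p;4p'
```

```text
tool_pos: [0.6498, -0.237, 0.3477]
force: [0.1, 0.2, 3.8]
tool_pos: [0.6498, -0.237, 0.3473]
force: [-1.4, 1.7, 8.6]
tool_pos: [0.6497, -0.237, 0.3472]
force: [-5.8, 2.2, 15.1]
```

The button bottomed out after 6 mm of travel. I'll retreat and do the final checks.

```bash
python3 -m inch '[{"x":0,"y":-10,"z":0,"twist":0},{"x":0,"y":-25,"z":0,"twist":0},{"x":0,"y":-40,"z":0,"twist":0},{"x":-30,"y":-20,"z":10,"twist":0},{"x":-40,"y":0,"z":30,"twist":0},{"x":-40,"y":0,"z":35,"twist":0},{"x":-40,"y":0,"z":35,"twist":0},{"x":-20,"y":0,"z":30,"twist":0},{"x":0,"y":0,"z":30,"twist":0},{"x":0,"y":0,"z":20,"twist":0},{"x":0,"y":0,"z":0,"twist":0},{"x":0,"y":0,"z":0,"twist":0}]'
python3 - <<'E'
from h import *
for n in('top','scene'):
    c=cam(n,'k1%s.png'%n[0]);P=cloud(c).reshape(-1,3);C=toC(P)
    k=P[(abs(P[:,0]-.663)<.04)&(abs(P[:,1]+.153)<.04)&(P[:,2]>.183)&(P[:,2]<.2)]
    if len(k)>5: print(n,'knob',len(k),cv2.minAreaRect(k[:,:2].astype(np.float32)*1000))
    k=P[(abs(P[:,0]-.6495)<.012)&(abs(P[:,1]+.237)<.012)&(P[:,2]<.2)]; print('btn z',np.median(k[:,2]))
    q=C[(C[:,2]>.043)&(C[:,2]<.057)&(abs(C[:,0]+.068)<.025)&(abs(C[:,1])<.02)]; print('tab',len(q),cv2.minAreaRect(q[:,:2].astype(np.float32)*1000) if len(q)>3 else '')
    # bits inside the opening
    q=C[(C[:,0]>.0)&(C[:,0]<.11)&(abs(C[:,1])<.078)&(C[:,2]<.09)&(C[:,2]>.03)]; print('inside',len(q))
im=cv2.imread('pics/k1t.png')[150:260,360:480]; cv2.imwrite('pics/k1c.png',cv2.resize(im,None,fx=5,fy=5,interpolation=cv2.INTER_CUBIC))
E
```

```text
t: 58.4
tool_pos: [0.5125, -0.0293, 0.4392]
orientation: [-1.568, 0.112, -0.111]
force: [1.4, -0.1, -0.5]
opening: 0.0007
btn z 0.16620973596020303
tab 48 ((-66.49073791503906, 0.4892082214355469), (10.721442222595215, 27.00731658935547), 89.18720245361328)
inside 30
scene knob 122 ((663.3642578125, -153.71038818359375), (16.037261962890625, 36.032684326171875), 4.574998378753662)
btn z 0.1651072284044482
tab 53 ((-66.5713882446289, 0.9549641609191895), (27.27460289001465, 10.292989730834961), 2.2528843879699707)
inside 0
```

View pics/k1c.png

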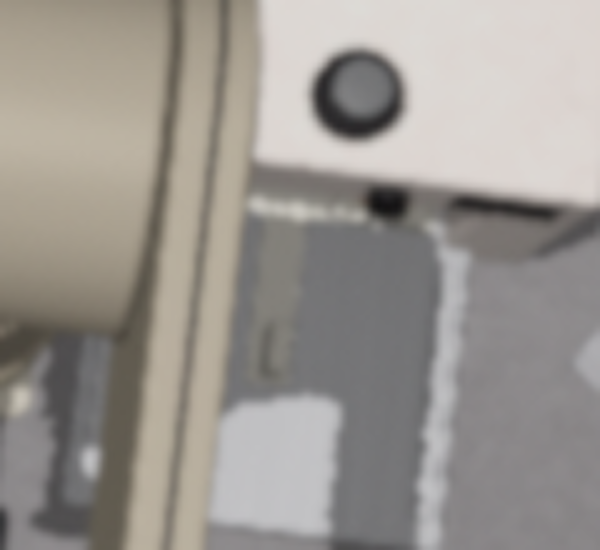

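View pics/k1s.png

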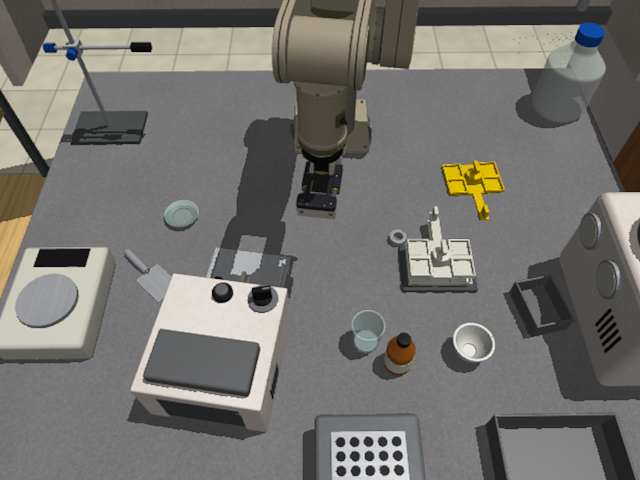

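The tray tab is unchanged at chamber x of about -66 mm, which puts the tray origin at about 59.5 mm. The button is back up, the knob is turned, the bystanders have not moved and the robot is clear. Handing in.

```bash
python3 -c "
from plant import robot
print(robot.close_job())"
```

```text
the job is handed in; nothing more can be done
None
```

I finished every step of the task and handed the job in at about 58 s of the 208 s allowed; the system gave no verdict. I unlocked and lifted the top tray and set it on the deck. The three jars present went into pockets 0, 2 and 3. I then slid the tray to the back stop, turned the vent knob to its stop and pressed the start button.

**Last checks**
- **Tray:** its origin measured at about 59.5 mm in chamber x (target 51 to 64 mm), and the tab sat 0.5 to 1 mm off the chamber axis. The push force had risen to 11 N against the stop.
- **Jars:** all three stood in their pockets with level tops when last clearly seen, on the deck and at the start of the slide. The cameras could not see them standing inside the chamber, so their final state is inferred.
- **Vent knob:** the readings disagreed at first, because the bar turned only about 1.1 rad. Measured against the chamber axis it now lies at about 1.3 rad, so it must have started near 0.2 rad. Resistance also rose sharply at the end, as it would at a stop.
- **Start button:** it travelled the full 6 mm, bottomed out, and sprang back to its original height.
- **Bystanders:** they looked unmoved in the last pictures, and the robot was clear of everything.

**Slips on the way:** opening the fingers at pocket 2 nudged the tray 2 to 3 mm sideways. The third jar first landed on a pocket wall, with contact forces up to about 17 N. I turned the gripper, worked the jar in and checked it before sliding.

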